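# Sort the eggs and start the egg cooker

### The job

Get the egg cooker going: lift off its clear lid and set it on the cork mat, then sort the eggs one to a cup, so that every brown (raw) egg stands in the cooker and every red-dyed (already boiled) egg stands in the pulp tray; those already in their right place may stay. Then put the lid back on, properly seated, after that turn the dial to the red mark, and last of all press the green start button all the way down and let go. Do not drop an egg, and leave the salt and the jam where they stand.

Things in the scene. Friction and masses are not known exactly. Their poses are not given: they have to be found in the camera images.
- egg_cooker: white electric egg cooker, fixed: round base 206 mm across, 48 mm high, six grey egg cups in a ring on it; at its front (its -x side) a console 148 mm wide reaching 179 mm from the centre, top 56 mm above the worktop, with dial and start button. Origin at the centre of the round base on the worktop, z up, x away from the console. Cooker, tray and mat change places between starts.
- cup_ring (a point): centre of the ring of cups, on the cooker's axis, 58 mm above the worktop, axes as the cooker's. The six cups lie 62 mm from it at 0, 60, 120 .. 300 degrees from +x towards +y; the tip of a seated egg is level with it, the rim of a cup (45 mm across outside) is 14 mm higher. Only 18 mm are free between neighbouring eggs: let the fingers close along the line to this centre.
- lid_seat (a point): centre of the flat shoulder on which the lid's rim stands, on the cooker's axis, 48 mm above the worktop; the lid's origin comes here when it is seated. Inside it a tapered steel rim, 176 mm across at its foot and 8 mm high, centres the lid with about 5 mm play each way.
- lid: clear plastic dome lid, loose, 0.18 to 0.28 kg, 194 mm across, dome 77 mm high, with a black bar grip on top (46 mm long along the lid's x, 20 mm wide, 91 to 111 mm above the rim, on a slim neck). Origin at the centre of its rim plane, z up. At the start it stands on the cooker; lift it 75 mm straight up to clear the eggs.
- lid_grip (a point): centre of the black bar grip of the lid, 101 mm above the lid's rim, axes as the lid's: take it across the bar (along y) from above, with the fingertips up to 20 mm lower
- cork_mat: round cork mat, fixed on the worktop, 212 mm across, 7 mm thick; origin at its centre on the worktop. The lid stands on it roughly centred (within 40 mm).
- egg_tray: moulded-pulp egg tray, fixed, 164 mm (its x) by 184 mm (its y). Six cups at x = -39 and 39 mm, y = -58, 0 and 58 mm; the tip of a seated egg lies 10 mm above the worktop, the rim of a cup 24 mm. Origin at its centre on the worktop, z up. Let the fingers close along its x axis: there is room for them only that way.
- brown_egg_1: brown (raw) hen's egg, 44 mm across at its widest (22 to 35 mm above its lower tip), 57 mm tall, 60 g, heavier below, standing in a cup of the tray at the start; may be absent. Origin at its lower, pointed tip; z up through the blunt end.
- brown_egg_2: brown (raw) hen's egg, 44 mm across at its widest (22 to 35 mm above its lower tip), 57 mm tall, 60 g, heavier below, standing in a cup of the tray at the start; may be absent. Origin at its lower, pointed tip; z up through the blunt end.
- brown_egg_3: brown (raw) hen's egg, 44 mm across at its widest (22 to 35 mm above its lower tip), 57 mm tall, 60 g, heavier below, standing in a cup of the tray at the start; may be absent. Origin at its lower, pointed tip; z up through the blunt end.
- brown_egg_4: brown (raw) hen's egg, 44 mm across at its widest (22 to 35 mm above its lower tip), 57 mm tall, 60 g, heavier below, standing in a cup of the tray at the start; may be absent. Origin at its lower, pointed tip; z up through the blunt end.
- brown_egg_5: brown (raw) hen's egg, 44 mm across at its widest (22 to 35 mm above its lower tip), 57 mm tall, 60 g, heavier below, standing in a cup of the cooker at the start; may be absent. Origin at its lower, pointed tip; z up through the blunt end.
- brown_egg_6: brown (raw) hen's egg, 44 mm across at its widest (22 to 35 mm above its lower tip), 57 mm tall, 60 g, heavier below, standing in a cup of the cooker at the start; may be absent. Origin at its lower, pointed tip; z up through the blunt end.
- red_egg_1: red-dyed (boiled) hen's egg of the same size, standing in a cup of the tray at the start. Origin at its lower, pointed tip; z up.
- red_egg_2: red-dyed (boiled) hen's egg of the same size, standing in a cup of the cooker at the start; may be absent. Origin at its lower, pointed tip; z up.
- red_egg_3: red-dyed (boiled) hen's egg of the same size, standing in a cup of the cooker at the start; may be absent. Origin at its lower, pointed tip; z up.
- dial (a joint): dial on the console: black knob with a bar grip 36 mm long, 14 mm wide, 32 mm high. Value in rad, grows clockwise seen from above, 0 to 1.4; at 0.6 the bar lies along the cooker's x and its white pointer points to -x. The red mark is at 1.0 (within 0.12 is good). It starts at 0 to 0.4, turns easily and stays where it is left.
- dial_grip (a point): on the dial's axis, at mid height of its bar (93 mm above the worktop; top of the bar 100 mm, console below it 56 mm), at x = -144 mm, y = 34 mm in the cooker's frame; its x axis lies along the bar and turns with it
- hard_mark (a point): the red mark beside the dial, on the console
- start_button (a joint): green push button on the console: travel 0 to 0.006 m, growing as it is pressed; about 5 N presses it fully down, and it springs back when let go. It counts as pressed beyond 0.004.
- start_button_top (a point): centre of the top of the green button (26 mm across), 78 mm above the worktop, at x = -144 mm, y = -40 mm in the cooker's frame; moves with the button
- salt_shaker: salt shaker, bystander behind the work, 44 mm across, 90 mm tall, origin under its centre
- jam_jar: jam jar, bystander behind the work, 66 mm across, 100 mm tall, origin under its centre
Not all that is in view belongs to the job. Leave any blue look-alike of the brown_egg_3 alone.

How it is judged (in metres and radians):
On the way, in this order (a step that is already met when the one before it is completed fails the run):
1. the lid is off, standing on the cork mat, let go (horizontal distance between lid and cork_mat below 0.045 m and z of lid in the frame of cork_mat below 0.012 m and linear speed of lid below 0.03 m/s and contact force between the fingers and lid below 0.05 N), for 0.2 s.
2. every brown egg stands in a cup of the cooker, every red egg in a cup of the tray, let go (horizontal distance between brown_egg_1 and lid_seat between 0.051 and 0.073 m and z of each of brown_egg_1, brown_egg_2, brown_egg_3, brown_egg_4, brown_egg_5, brown_egg_6 in the frame of lid_seat below 0.016 m and angle between each of brown_egg_1, brown_egg_2, brown_egg_3, brown_egg_4, brown_egg_5, brown_egg_6, red_egg_1, red_egg_2, red_egg_3's own z axis and vertical below 0.5 rad and horizontal distance between brown_egg_2 and lid_seat between 0.051 and 0.073 m and horizontal distance between brown_egg_3 and lid_seat between 0.051 and 0.073 m and horizontal distance between brown_egg_4 and lid_seat between 0.051 and 0.073 m and horizontal distance between brown_egg_5 and lid_seat between 0.051 and 0.073 m and horizontal distance between brown_egg_6 and lid_seat between 0.051 and 0.073 m and (x of red_egg_1 in the frame of egg_tray between -0.05 and -0.028 m or x of red_egg_1 in the frame of egg_tray between 0.028 and 0.05 m) and (y of red_egg_1 in the frame of egg_tray between -0.069 and -0.047 m or y of red_egg_1 in the frame of egg_tray between -0.011 and 0.011 m or y of red_egg_1 in the frame of egg_tray between 0.047 and 0.069 m) and z of each of red_egg_1, red_egg_2, red_egg_3 in the frame of egg_tray below 0.016 m and (x of red_egg_2 in the frame of egg_tray between -0.05 and -0.028 m or x of red_egg_2 in the frame of egg_tray between 0.028 and 0.05 m) and (y of red_egg_2 in the frame of egg_tray between -0.069 and -0.047 m or y of red_egg_2 in the frame of egg_tray between -0.011 and 0.011 m or y of red_egg_2 in the frame of egg_tray between 0.047 and 0.069 m) and (x of red_egg_3 in the frame of egg_tray between -0.05 and -0.028 m or x of red_egg_3 in the frame of egg_tray between 0.028 and 0.05 m) and (y of red_egg_3 in the frame of egg_tray between -0.069 and -0.047 m or y of red_egg_3 in the frame of egg_tray between -0.011 and 0.011 m or y of red_egg_3 in the frame of egg_tray between 0.047 and 0.069 m) and contact force between the fingers and brown_egg_1 below 0.05 N and contact force between the fingers and brown_egg_2 below 0.05 N and contact force between the fingers and brown_egg_3 below 0.05 N and contact force between the fingers and brown_egg_4 below 0.05 N and contact force between the fingers and brown_egg_5 below 0.05 N and contact force between the fingers and brown_egg_6 below 0.05 N and contact force between the fingers and red_egg_1 below 0.05 N and contact force between the fingers and red_egg_2 below 0.05 N and contact force between the fingers and red_egg_3 below 0.05 N and linear speed of each of brown_egg_1, brown_egg_2, brown_egg_3, brown_egg_4, brown_egg_5, brown_egg_6, red_egg_1, red_egg_2, red_egg_3 below 0.05 m/s), for 0.2 s.
3. the lid is seated on the cooker, let go (horizontal distance between lid and lid_seat below 0.007 m and z of lid in the frame of lid_seat below 0.003 m and angle between lid's own z axis and vertical below 0.03 rad and contact force between the fingers and lid below 0.05 N), for 0.2 s.
4. the dial is turned to the red mark, with the lid on (all of step 3 and value of joint dial between 0.88 and 1.12 rad), for 0.2 s.
5. the start button is pressed down, with the lid on and the dial at the red mark (all of step 4 and value of joint start_button above 0.004 m), for 0.05 s.
At the end, for the whole second after the job is handed in: brown eggs stand in cooker cups, red eggs in tray cups (tip within 11 mm of the cup's point, lean under 0.5 rad), lid seated on the cooker (within 7 mm of centre, 3 mm of the shoulder, level), dial within 0.12 rad of 1.0, button out, all at rest (all of step 4 and horizontal distance between brown_egg_1 and lid_seat between 0.051 and 0.073 m and z of each of brown_egg_1, brown_egg_2, brown_egg_3, brown_egg_4, brown_egg_5, brown_egg_6 in the frame of lid_seat below 0.016 m and angle between each of brown_egg_1, brown_egg_2, brown_egg_3, brown_egg_4, brown_egg_5, brown_egg_6, red_egg_1, red_egg_2, red_egg_3's own z axis and vertical below 0.5 rad and horizontal distance between brown_egg_2 and lid_seat between 0.051 and 0.073 m and horizontal distance between brown_egg_3 and lid_seat between 0.051 and 0.073 m and horizontal distance between brown_egg_4 and lid_seat between 0.051 and 0.073 m and horizontal distance between brown_egg_5 and lid_seat between 0.051 and 0.073 m and horizontal distance between brown_egg_6 and lid_seat between 0.051 and 0.073 m and (x of red_egg_1 in the frame of egg_tray between -0.05 and -0.028 m or x of red_egg_1 in the frame of egg_tray between 0.028 and 0.05 m) and (y of red_egg_1 in the frame of egg_tray between -0.069 and -0.047 m or y of red_egg_1 in the frame of egg_tray between -0.011 and 0.011 m or y of red_egg_1 in the frame of egg_tray between 0.047 and 0.069 m) and z of each of red_egg_1, red_egg_2, red_egg_3 in the frame of egg_tray below 0.016 m and (x of red_egg_2 in the frame of egg_tray between -0.05 and -0.028 m or x of red_egg_2 in the frame of egg_tray between 0.028 and 0.05 m) and (y of red_egg_2 in the frame of egg_tray between -0.069 and -0.047 m or y of red_egg_2 in the frame of egg_tray between -0.011 and 0.011 m or y of red_egg_2 in the frame of egg_tray between 0.047 and 0.069 m) and (x of red_egg_3 in the frame of egg_tray between -0.05 and -0.028 m or x of red_egg_3 in the frame of egg_tray between 0.028 and 0.05 m) and (y of red_egg_3 in the frame of egg_tray between -0.069 and -0.047 m or y of red_egg_3 in the frame of egg_tray between -0.011 and 0.011 m or y of red_egg_3 in the frame of egg_tray between 0.047 and 0.069 m) and linear speed of each of brown_egg_1, brown_egg_2, brown_egg_3, brown_egg_4, brown_egg_5, brown_egg_6, red_egg_1, red_egg_2, red_egg_3 below 0.05 m/s and value of joint start_button below 0.002 m); the robot touches nothing.
It fails at once if an egg is dropped: it falls free of the fingers at more than 0.7 m/s ((linear speed of brown_egg_1 above 0.7 m/s and contact force between the fingers and brown_egg_1 below 0.05 N) or (linear speed of brown_egg_2 above 0.7 m/s and contact force between the fingers and brown_egg_2 below 0.05 N) or (linear speed of brown_egg_3 above 0.7 m/s and contact force between the fingers and brown_egg_3 below 0.05 N) or (linear speed of brown_egg_4 above 0.7 m/s and contact force between the fingers and brown_egg_4 below 0.05 N) or (linear speed of brown_egg_5 above 0.7 m/s and contact force between the fingers and brown_egg_5 below 0.05 N) or (linear speed of brown_egg_6 above 0.7 m/s and contact force between the fingers and brown_egg_6 below 0.05 N) or (linear speed of red_egg_1 above 0.7 m/s and contact force between the fingers and red_egg_1 below 0.05 N) or (linear speed of red_egg_2 above 0.7 m/s and contact force between the fingers and red_egg_2 below 0.05 N) or (linear speed of red_egg_3 above 0.7 m/s and contact force between the fingers and red_egg_3 below 0.05 N)).
It fails at once if the salt shaker or the jam jar is shoved more than 3 cm (distance of any of salt_shaker, jam_jar from where it was at the start of the episode above 0.03 m).
Of brown_egg_1, brown_egg_2, brown_egg_3, brown_egg_4 only 3 to 4 are there at a start; the rules pass over those that are not, and their reading is None.
Of brown_egg_5, brown_egg_6, red_egg_2, red_egg_3 only 1 to 2 are there at a start; the rules pass over those that are not, and their reading is None.
At some moment in a run one of lid may be knocked a few centimetres aside while the robot is not near it.
It also fails if it takes over 210 s, if anything falls off the work surface, if the arm or the gripper's body presses on something with over 40 N, if the wrist force passes 120 N, or if a joint passes its speed limit or range.

### The arm

A 7-joint arm with a two-finger parallel gripper is mounted at the origin on a cart in front of the work surface, level with it; the furniture and walls round the work are solid. World frame = base frame: x ahead of the robot, y to its left, z up, the work surface at z = 0. Lengths are in mm, angles in rad, forces in N, time in s.
With the tool pointing down it reaches from about 425 to 950 mm from the base axis. Payload 4.7 kg.
Tool frame: the origin (TCP) lies midway between the tips of the shut fingers; the grasp point (between the pads) lies 19 mm behind it; z points along the fingers, y is the line along which they close (so a half turn about z gives the same grasp; the last joint's range is limited). The gripper opens to 87 mm and grips with 3 to 60 N. Pads are 19 mm wide; open, the fingers measure 117 mm over their backs; the gripper's body (75 mm by 190 mm) begins 51 mm behind the grasp point.
Start: joints at [-1.199, 0.469, -0.049, 1.532, 0.024, 1.141, -0.082], TCP at [263.317, 621.541, 222.573] pointing down, gripper open.
Joint ranges: [-2.59, 2.59], [-0.33, 1.99], [-1.39, 1.29], [0.1, 2.45], [-1.04, 4.18], [0.21, 1.99], [-2.66, 2.66]. Speed limits (rad/s): [2.57, 2.57, 3.14, 3.14, 3.14, 3.14, 3.14].

### API

Orientations are given as a unit quaternion [x, y, z, w].
In Python, from plant import * gives the robot as it stands.
- The arm moves only by the tool step_arm, never from a script. Its argument "moves" is a list of rows, each a list of 3 entries, a list of its own where there are three numbers: the closure, from -1 (fully open) to 1 (shut), then the shift along the tool's x, y, z in m, then the turn, a rotation vector about the tool's x, y, z in degrees. In form: [[jaw, [x, y, z], [wx, wy, wz]], ...]. A call has 1 to 8 rows; each row is the pose to reach, as a shift and turn from the pose commanded when the call began, along the tool's axes at that moment; what a row does not reach only later rows make up. A row lasts 1/10 s, in which the tool goes at most 50 mm and 8.59 degrees, less where a joint would pass 70% of its speed; a pose out of reach is approached as far as the arm can. A call with a gripper value outside its range is refused whole. The fingers move at their own pace and stop on an object; "squeeze" is the grip in N (left out, the last holds). Time passes only in rows, so rows that repeat a pose let the fingers close. It gives the time, the measured TCP pose, the force, the opening and the grip force at its end, in the units of the state.
- observe(): the state, without advancing time (a new reading comes with each control period).
- capture(name): name is "scene" or "top"; returns a dict with "pixels" (384x512x3 uint8, red, green, blue), "depth" (384x512 float32, mm along the optical axis (not along the pixel's ray), 0 where there is no reading), "K" (3x3 intrinsics, pixels), "k1" (the pictures are not rectified: a ray, as slopes to the right and down, at radius r is drawn at 1 + k1 r^2 times it, then the intrinsics apply), "rvec" (rotation vector, rad) and "tvec" (3), from world to camera coordinates, as OpenCV has them. Camera axes: x right, y down, z forward; pixel columns grow to the right and rows downward; lengths in mm; the calibration is good to about 2 mm. A picture is of the moment at which its call begins.
- close_job(): hands the job in; it is judged then, once.
The state is a dict: "clock": time; "joint_pos": joint angles; "qd": joint speeds; "joint_efforts": joint torques, N m; "position": TCP position; "ee_rot": TCP orientation; "force": force on the tool from outside, world axes, zero at the start; "torque": the same for the moment, N m; "width": finger opening in mm; "finger_force": force on a finger pad.
Only numpy, scipy, OpenCV 4.12 (cv2) and the standard library are available. Lean on these libraries where they do the work, as an engineer would, in place of code of your own. Each camera call takes 0.05 s, during which the arm holds its last target. There are 200 camera calls.

## Working session

There is one attempt and no reset: what is moved stays moved. The work goes in short steps, Python scripts to look and compute and a tool call to move; the robot and the scene stay as the last step left them, time stands still between calls to the robot, and variables do not carry over. Pictures are saved under pics/ and viewed, at most 14 in all, crops included, and the job is handed in when it is done.

Besides the shell and the picture viewer there is one more tool, called after "Call:" as name([rows], argument=value, ...), one row to a line, values as JSON. step_arm: Moves the arm, as the interface text tells. Its arguments: {"type":"object","properties":{"moves":{"type":"array"},"squeeze":{"type":"number"}},"required":["moves"]}

```bash
mkdir -p pics; cat > h.py <<'E'
from plant import *
import numpy as np, cv2
from scipy.spatial.transform import Rotation as R
def cam(n):
    c=capture(n); c['R']=R.from_rotvec(np.array(c['rvec']).ravel()).as_matrix(); c['t']=np.array(c['tvec']).ravel(); return c
def ray(c,uv):
    K=np.array(c['K']); k=c['k1']
    d=np.array([(uv[0]-K[0,2])/K[0,0],(uv[1]-K[1,2])/K[1,1]]); s=d.copy()
    for _ in range(20): s=d/(1+k*(s@s))
    return -c['R'].T@c['t'], c['R'].T@np.array([s[0],s[1],1])
def onz(c,uv,z):
    o,d=ray(c,uv); return o+d*(z-o[2])/d[2]
def dep(c,uv):
    o,d=ray(c,uv); return o+d*c['depth'][int(uv[1]),int(uv[0])]
def proj(c,p):
    K=np.array(c['K']); q=c['R']@np.array(p,float)+c['t']; s=q[:2]/q[2]; s=s*(1+c['k1']*(s@s)); return K[:2,:2]@s+K[:2,2]
def save(c,f,box=None,sc=1):
    im=c['pixels'][...,::-1]
    if box: im=im[box[1]:box[3],box[0]:box[2]]
    cv2.imwrite('pics/'+f,cv2.resize(im,None,fx=sc,fy=sc,interpolation=cv2.INTER_CUBIC))
E
python3 - <<'E'
from h import *
for n in ('scene','top'):
    c=cam(n); save(c,n+'0.png',None,1.5); print(n,c['K'],c['k1'],-c['R'].T@c['t'],c['R'][2])
print(observe())
E
```

```text
scene [[430.86590272   0.         256.30778254]
 [  0.         430.86590272 189.69533347]
 [  0.           0.           1.        ]] -0.14723404838571694 [-138.39093203 -390.64601411  810.71139584] [ 0.65260785  0.3758667  -0.65789606]
top [[482.4004774    0.         251.51311381]
 [  0.         482.4004774  188.52214248]
 [  0.           0.           1.        ]] -0.0024106213958524484 [ 409.9378665     8.86818875 1235.53519011] [ 0.11933168 -0.00236638 -0.99285163]
{'clock': 0.1, 'joint_pos': array([-1.19889001,  0.46938008, -0.04861743,  1.53352399,  0.02408841,
        1.14098384, -0.08229798]), 'qd': array([ 3.66107591e-04, -1.21428219e-03,  1.50375574e-03, -1.66694561e-03,
        2.73698389e-05,  3.01465223e-04,  1.06509215e-03]), 'joint_efforts': array([ 1.67254043e-04, -5.09175146e+01, -8.12658202e-02, -2.36829078e+01,
       -6.14849408e-02,  3.45026655e-02,  5.33326249e-05]), 'position': array([263.12976049, 621.04608901, 221.61279085]), 'ee_rot': array([ 1.99042244e-01,  9.79990538e-01, -8.41487926e-04, -1.52456791e-04]), 'force': array([ 0.12680606, -0.16255411, -0.23524961]), 'torque': array([-0.07032199, -0.03849429,  0.02607516]), 'finger_force': 0.0, 'width': 87.01419805397617}
```

View pics/scene0.png

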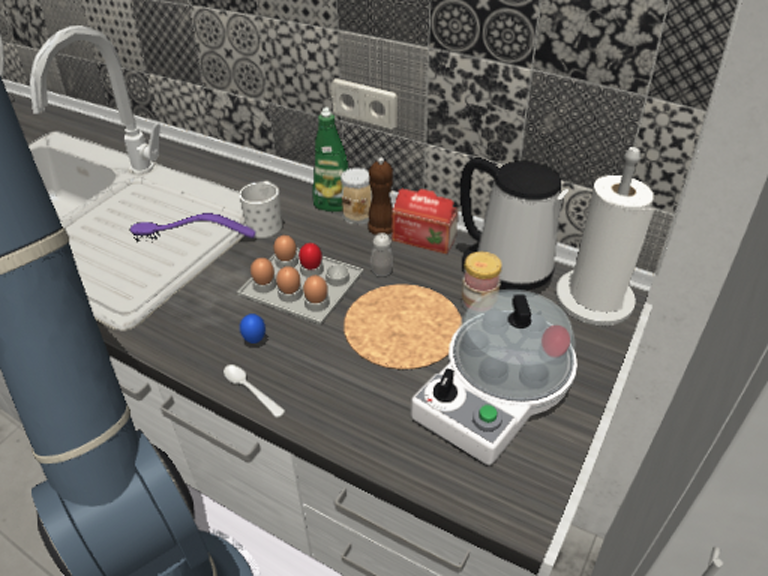

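View pics/top0.png

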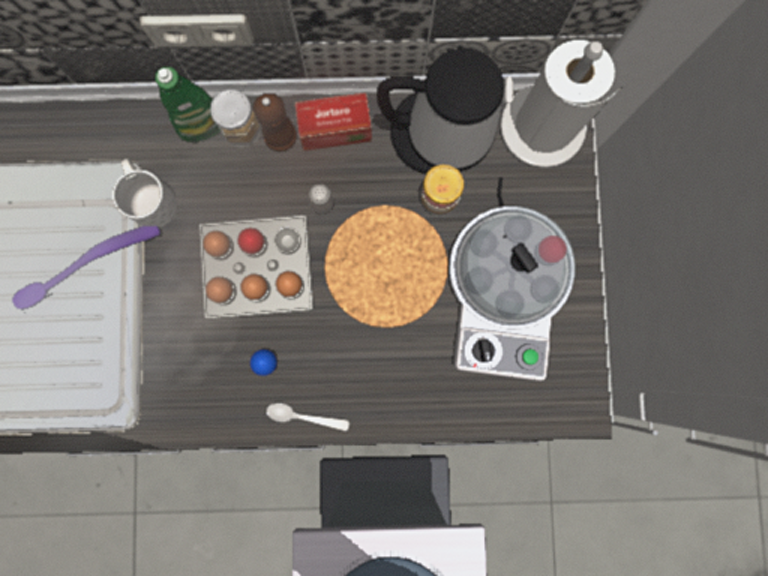

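The scene shot shows the tray with 4 brown eggs at about (285,247), (262,271), (288,280) and (316,289), and a red one at (311,256). The tray's free cup is at (337,272). The lidded cooker is at (515,350) with a red egg at (556,340), and its dial is at (445,388) and button at (488,413).

Could be mistaken for my targets:
- **Blue egg** at (252,328): a decoy, leave it alone.
- **Red tea box** at (425,218): not an egg.
- **Brown pepper mill** at (380,195): not an egg.
- **Mug** at (260,208) and **jars**: not part of the job.

Next I measure from the top view.

```bash
cat > m.py <<'E'
from h import *
def blobs(c,lo,hi,minA=40,lo2=None,hi2=None):
    hsv=cv2.cvtColor(c['pixels'],cv2.COLOR_RGB2HSV); m=cv2.inRange(hsv,lo,hi)
    if lo2: m|=cv2.inRange(hsv,lo2,hi2)
    n,l,s,ce=cv2.connectedComponentsWithStats(m)
    return [(ce[i],s[i]) for i in range(1,n) if s[i,4]>=minA]
E
python3 - <<'E'
from m import *
np.set_printoptions(precision=1,suppress=True)
T=cam('top'); S=cam('scene'); np.save('/tmp/T.npy',T,allow_pickle=True)
for nm,c in(('top',T),('scene',S)):
    print(nm)
    for ce,s in blobs(c,(50,120,60),(80,255,255)): print('green',ce,s[4],onz(c,ce,78))
    for ce,s in blobs(c,(4,90,90),(14,220,255),60): print('brown',ce,s,onz(c,ce,40))
    for ce,s in blobs(c,(0,180,60),(3,255,255),40,(170,120,60),(180,255,255)): print('red',ce,s,onz(c,ce,40))
    for ce,s in blobs(c,(8,60,130),(22,200,255),1500): print('cork',ce,s,onz(c,ce,7))
    for ce,s in blobs(c,(0,0,0),(180,255,45),20):
        p=dep(c,ce)
        if (nm=='top' and 300<ce[0]<400 and 130<ce[1]<250) or (nm=='scene' and 270<ce[0]<380 and 190<ce[1]<280):print('black',ce,s,p)
# tray+cooker by height map
h,w=T['depth'].shape
P=np.array([[dep(T,(u,v)) for u in range(w)] for v in range(h)]); np.save('/tmp/P.npy',P)
z=P[...,2]
g=T['pixels'][190:210,140:142].mean((0,1)); print(g)
print('z bar',[(u,v,z[v,u]) for u,v in((348,172),(340,165),(355,178),(340,190),(368,166),(322,232),(354,238))])
for lo,hi,n in((44,53,'shoulder'),(53,60,'console'),(130,170,'bar'),(8,30,'tray')):
    m=((z>lo)&(z<hi)).astype(np.uint8); m[:, :125]=0
    nn,l,s,ce=cv2.connectedComponentsWithStats(m)
    for i in range(1,nn):
        if s[i,4]>60 and 130<ce[i][1]<270:
            q=P[l==i][:,:2].astype(np.float32); print(n,s[i],q.mean(0),cv2.minAreaRect(q))
E
```

```text
top
green [125.2  58.7] 67 [883.4 313.4  78. ]
green [353.1 237.5] 75 [ 425.3 -233.4   78. ]
brown [178.4  70.5] [171  64  15  13 102] [863.9 186.4  40. ]
brown [222.3  88.2] [200  82  48  18 275] [814.2  74.4  40. ]
brown [143.3 161.9] [136 155  16  15 191] [627.8 276.2  40. ]
brown [192.  188.8] [184 181  17  17 214] [556.6 154.5  40. ]
brown [168.9 190.8] [161 183  17  16 213] [553.  212.2  40. ]
brown [145.4 193. ] [138 186  16  15 199] [549.1 270.9  40. ]
cork [257.  177.1] [ 216  136   83   82 5272] [586.8  -9.    7. ]
black [345.  174.5] [341 166  12  15  76] [ 568.3 -208.5  143.1]
black [320.5 233.6] [319 227   4  14  30] [ 436.3 -155.5   81.4]
scene
green [219.9  96.5] 397 [954.5 382.1  78. ]
green [216.8 136.2] 80 [743.5 254.1  78. ]
green [325.  275.4] 100 [ 419.9 -235.8   78. ]
brown [282.5 150.4] [261 138  44  31 376] [822.9  70.1  40. ]
brown [189.4 164.8] [182 157  15  17 198] [626.1 275.3  40. ]
brown [174.2 180.2] [167 172  15  18 216] [548.2 270.9  40. ]
brown [191.8 186.2] [184 178  16  18 223] [551.7 212.   40. ]
brown [209.7 192.4] [202 183  16  19 229] [554.7 15
[... 3074 characters left out ...]
  17  18  62] [620.3 206.6] ((624.127685546875, 208.4342803955078), (29.77646827697754, 52.71438217163086), 44.09204864501953)
tray [138 158  18  19  66] [615.1 264.4] ((612.9337158203125, 268.31329345703125), (29.467884063720703, 51.223838806152344), 38.0504150390625)
tray [259 170  39  45 262] [536.9 -61.4] ((547.2244873046875, -64.58717346191406), (55.197776794433594, 135.42185974121094), 60.750736236572266)
tray [217 182  34  14  97] [556.3  51.8] ((553.6598510742188, 54.459842681884766), (86.33360290527344, 28.226219177246094), 78.40238189697266)
tray [237 190  26  21 105] [521.9  12.7] ((523.0389404296875, 14.124971389770508), (44.689327239990234, 61.72590255737305), 19.57801628112793)
```

```bash
python3 - <<'E'
from m import *
np.set_printoptions(precision=1,suppress=True)
T=cam('top');P=np.load('/tmp/P.npy');z=P[...,2]
save(T,'crop1.png',(290,130,395,262),4.5)
m=((z>150)&(z<170)).astype(np.uint8); m[:,:330]=0;m[:,375:]=0;m[:150]=0;m[200:]=0
uv=np.argwhere(m)[:,::-1]; q=np.array([onz(T,a,159)[:2] for a in uv],np.float32)
print('bar',len(q),q.mean(0),cv2.minAreaRect(q)); w,v=np.linalg.eigh(np.cov(q.T)); print(w,v,np.degrees(np.arctan2(v[1,1],v[0,1])))
# cooker body outline
m=((z>22)&(z<175)).astype(np.uint8); m=cv2.morphologyEx(m,cv2.MORPH_OPEN,np.ones((3,3)))
n,l,s,ce=cv2.connectedComponentsWithStats(m); i=l[200,345]; print(s[i],ce[i])
c=max(cv2.findContours((l==i).astype(np.uint8),0,1)[0],key=len)[:,0,:]
q=np.array([onz(T,a,48)[:2] for a in c]); k=q[(q[:,0]>510)&(q[:,0]<640)]
from scipy.optimize import least_squares
f=least_squares(lambda p:np.hypot(k[:,0]-p[0],k[:,1]-p[1])-p[2],[570,-216,103],loss='soft_l1'); print('circ',f.x,len(k))
con=np.array([onz(T,a,56)[:2] for a in c],np.float32); con=con[con[:,0]<475]; print('console',cv2.minAreaRect(con))
# white dial disc
hsv=cv2.cvtColor(T['pixels'],cv2.COLOR_RGB2HSV)
mm=((z>82)&(z<110)).astype(np.uint8);mm[:,:310]=0;mm[:,340:]=0;mm[:218]=0;mm[250:]=0
uv=np.argwhere(mm)[:,::-1];q=np.array([onz(T,a,100)[:2] for a in uv]);w,v=np.linalg.eigh(np.cov(q.T));print('dial',q.mean(0),np.degrees(np.arctan2(v[1,1],v[0,1])),w)
E
```

```text
bar 184 [ 572.9 -215.9] ((573.0087890625, -215.89773559570312), (44.94047164916992, 21.201885223388672), 32.366455078125)
[ 37.5 167.5] [[ 0.5 -0.8]
 [-0.8 -0.5]] -147.41196259327396
[ 300  138   83  115 7508] [339.3 193.4]
circ [ 575.3 -217.3  102.6] 105
console ((434.13214111328125, -193.6032257080078), (154.887451171875, 84.8675537109375), 88.5708236694336)
dial [ 437.2 -159.8] -173.50709114053467 [20.9 98.8]
```

View pics/crop1.png

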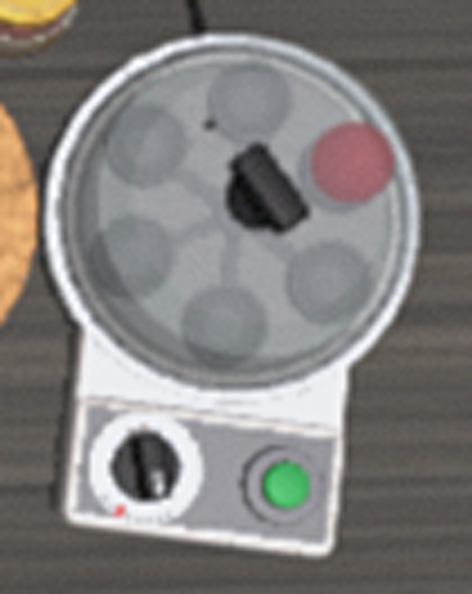

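The crop shows the clear lid with its black bar grip at about (268,187), and a red egg under the lid at (352,165). The other five cups are empty. The dial is at (145,467) with its pointer to the lower right and the red mark at (120,511), and the button is at (287,485).

Choices: the lid is at (573,-216) with its bar at 32°. The cooker centre is about (574,-217) with yaw -9.3°. The free tray cup is at (633,158). I'll write a small planner that prints the rows.

```bash
cat > plan.py <<'E'
import numpy as np, json
from h import observe, R
def pose():
    s=observe(); y=R.from_quat(s['ee_rot']).as_matrix()[:,1]
    return np.array([*s['position'],np.degrees(np.arctan2(y[1],y[0]))])
def plan(wps,start=None,step=45.):
    """wps: (x,y,z,phi,jaw,hold) ; prints step_arm calls (<=8 rows), rounded"""
    cur=pose() if start is None else np.array(start,float); print('from',cur.round(1))
    rows=[]; c=cur
    for x,y,z,phi,j,h in wps:
        t=np.array([x,y,z,phi]); n=int(np.ceil(max(np.linalg.norm(t[:3]-c[:3])/step,abs(phi-c[3])/8.4)))
        rows+=[(c+(t-c)*(i+1)/n,j) for i in range(n)]+[(t,j)]*h; c=t
    for k in range(0,len(rows),8):
        a=np.radians(cur[3]); X=np.array([-np.sin(a),np.cos(a)]); Y=np.array([np.cos(a),np.sin(a)]); out=[]
        for t,j in rows[k:k+8]:
            d=t-cur; s=np.round([d[:2]@X/1e3,d[:2]@Y/1e3,-d[2]/1e3],3)+0.; w=round(-d[3],1)+0.
            out.append([j,s.tolist(),[0,0,w]])
        print(json.dumps(out).replace(' ','').replace('0.0,','0,'))
        cur=cur+np.array([*(X*s[0]+Y*s[1])*1e3,-s[2]*1e3,-w])
    return cur
E
python3 - <<'E'
from plan import *
plan([(573,-216,225,-57.6,-1,3)])
E
```

```text
from [263.2 621.3 222.1  67. ]
[[-1,[-0.031,-0.033,0.0],[0,0,6.2]],[-1,[-0.061,-0.065,0.0],[0,0,12.5]],[-1,[-0.092,-0.098,0.0],[0,0,18.7]],[-1,[-0.122,-0.13,-0.001],[0,0,24.9]],[-1,[-0.153,-0.163,-0.001],[0,0,31.2]],[-1,[-0.184,-0.195,-0.001],[0,0,37.4]],[-1,[-0.214,-0.228,-0.001],[0,0,43.6]],[-1,[-0.245,-0.26,-0.001],[0,0,49.9]]]
[[-1,[-0.044,0.002,0.0],[0,0,6.2]],[-1,[-0.089,0.005,0.0],[0,0,12.4]],[-1,[-0.134,0.007,-0.001],[0,0,18.7]],[-1,[-0.178,0.01,-0.001],[0,0,24.9]],[-1,[-0.223,0.012,-0.001],[0,0,31.1]],[-1,[-0.267,0.015,-0.001],[0,0,37.3]],[-1,[-0.312,0.017,-0.001],[0,0,43.6]],[-1,[-0.356,0.02,-0.001],[0,0,49.8]]]
[[-1,[-0.028,0.036,-0.001],[0,0,6.2]],[-1,[-0.054,0.071,-0.001],[0,0,12.5]],[-1,[-0.081,0.107,-0.001],[0,0,18.7]],[-1,[-0.108,0.143,-0.001],[0,0,24.9]],[-1,[-0.108,0.143,-0.001],[0,0,24.9]],[-1,[-0.108,0.143,-0.001],[0,0,24.9]],[-1,[-0.108,0.143,-0.001],[0,0,24.9]]]
```

Call:
step_arm([
  [-1,[-0.061,-0.065,0],[0,0,12.5]],
  [-1,[-0.122,-0.13,-0.001],[0,0,24.9]],
  [-1,[-0.184,-0.195,-0.001],[0,0,37.4]],
  [-1,[-0.245,-0.26,-0.001],[0,0,49.9]],
  [-1,[-0.245,-0.26,-0.001],[0,0,49.9]],
  [-1,[-0.245,-0.26,-0.001],[0,0,49.9]],
  [-1,[-0.245,-0.26,-0.001],[0,0,49.9]],
  [-1,[-0.245,-0.26,-0.001],[0,0,49.9]],
], squeeze=30)

```text
clock: 1.05
position: [389.7, 280.1, 223.8]
ee_rot: [0.598, 0.802, -0.001, 0.001]
force: [0.3, 0.1, 0.4]
width: 86.7
finger_force: 0.0
```

Call:
step_arm([
  [-1,[-0.356,0.02,-0.001],[0,0,49.8]],
  [-1,[-0.356,0.02,-0.001],[0,0,49.8]],
  [-1,[-0.356,0.02,-0.001],[0,0,49.8]],
  [-1,[-0.356,0.02,-0.001],[0,0,49.8]],
  [-1,[-0.356,0.02,-0.001],[0,0,49.8]],
  [-1,[-0.356,0.02,-0.001],[0,0,49.8]],
  [-1,[-0.356,0.02,-0.001],[0,0,49.8]],
  [-1,[-0.356,0.02,-0.001],[0,0,49.8]],
])

```text
clock: 1.85
position: [512.8, -54.1, 225.2]
ee_rot: [0.88, 0.476, 0.0, 0.002]
force: [-1.6, 0.2, -0.2]
width: 87.1
finger_force: 0.0
```

Call:
step_arm([
  [-1,[-0.108,0.143,-0.001],[0,0,24.9]],
  [-1,[-0.108,0.143,-0.001],[0,0,24.9]],
  [-1,[-0.108,0.143,-0.001],[0,0,24.9]],
  [-1,[-0.108,0.143,-0.001],[0,0,24.9]],
  [-1,[-0.108,0.143,-0.001],[0,0,24.9]],
  [-1,[-0.108,0.143,-0.001],[0,0,24.9]],
  [-1,[-0.108,0.143,-0.001],[0,0,24.9]],
])

```text
clock: 2.55
position: [573.7, -213.4, 225.1]
ee_rot: [0.96, 0.281, -0.0, -0.001]
force: [0.5, 0.5, 0.7]
width: 86.7
finger_force: 0.0
```

```bash
python3 - <<'E'
from plan import *
c=plan([(573,-216,180,-57.6,-1,0),(573,-216,132,-57.6,-1,3)])
E
```

```text
from [ 573.7 -213.4  225.1  -57.4]
[[-1,[-0.001,0.001,0.023],[0,0,0.1]],[-1,[-0.002,0.002,0.045],[0,0,0.2]],[-1,[-0.002,0.002,0.069],[0,0,0.2]],[-1,[-0.002,0.002,0.093],[0,0,0.2]],[-1,[-0.002,0.002,0.093],[0,0,0.2]],[-1,[-0.002,0.002,0.093],[0,0,0.2]],[-1,[-0.002,0.002,0.093],[0,0,0.2]]]
```

Call:
step_arm([
  [-1,[-0.001,0.001,0.023],[0,0,0.1]],
  [-1,[-0.002,0.002,0.05],[0,0,0.2]],
  [-1,[-0.002,0.002,0.075],[0,0,0.2]],
  [-1,[-0.002,0.002,0.093],[0,0,0.2]],
  [-1,[-0.002,0.002,0.093],[0,0,0.2]],
])

```text
clock: 3.05
position: [571.5, -215.3, 130.1]
ee_rot: [0.96, 0.279, -0.002, -0.002]
force: [-0.5, -0.1, 0.0]
width: 87.0
finger_force: 0.0
```

Call:
step_arm([
  [1,[0,0,0],[0,0,0]],
  [1,[0,0,0],[0,0,0]],
  [1,[0,0,0],[0,0,0]],
  [1,[0,0,0],[0,0,0]],
  [1,[0,0,0],[0,0,0]],
  [1,[0,0,0],[0,0,0]],
  [1,[0,0,0],[0,0,0]],
  [1,[0,0,0],[0,0,0]],
])

```text
clock: 3.85
position: [572.9, -218.6, 132.5]
ee_rot: [0.961, 0.278, -0.0, -0.0]
force: [0.5, 0.2, -0.6]
width: 31.2
finger_force: 0.0
```

Call:
step_arm([
  [1,[0,0,-0.01],[0,0,0]],
  [1,[0,0,-0.03],[0,0,0]],
  [1,[0,0,-0.06],[0,0,0]],
  [1,[0,0,-0.09],[0,0,0]],
  [1,[0,0,-0.115],[0,0,0]],
  [1,[0,0,-0.115],[0,0,0]],
])

```text
clock: 4.45
position: [574.7, -219.9, 251.5]
ee_rot: [0.961, 0.277, 0.003, 0.002]
force: [0.1, -0.9, -2.0]
width: 19.4
finger_force: 30.0
```

```bash
python3 - <<'E'
from plan import *
c=plan([(586,-10,247,-57.6,1,1),(586,-10,97,-57.6,1,1),(586,-10,92,-57.6,1,2)],step=40)
from h import *
s=cam('scene'); save(s,'lift.png',(220,90,400,300),2.8)
E
```

```text
from [ 574.7 -219.9  251.5  -57.8]
[[1,[0.02,-0.029,0.001],[0,0,0.0]],[1,[0.041,-0.057,0.002],[0,0,-0.1]],[1,[0.061,-0.086,0.002],[0,0,-0.1]],[1,[0.081,-0.114,0.003],[0,0,-0.1]],[1,[0.101,-0.143,0.004],[0,0,-0.2]],[1,[0.122,-0.172,0.005],[0,0,-0.2]],[1,[0.122,-0.172,0.005],[0,0,-0.2]],[1,[0.122,-0.172,0.042],[0,0,-0.2]]]
[[1,[0,0,0.038],[0,0,0.0]],[1,[0,0,0.075],[0,0,0.0]],[1,[0,0,0.113],[0,0,0.0]],[1,[0,0,0.113],[0,0,0.0]],[1,[0,0,0.118],[0,0,0.0]],[1,[0,0,0.118],[0,0,0.0]],[1,[0,0,0.118],[0,0,0.0]]]
```

View pics/lift.png

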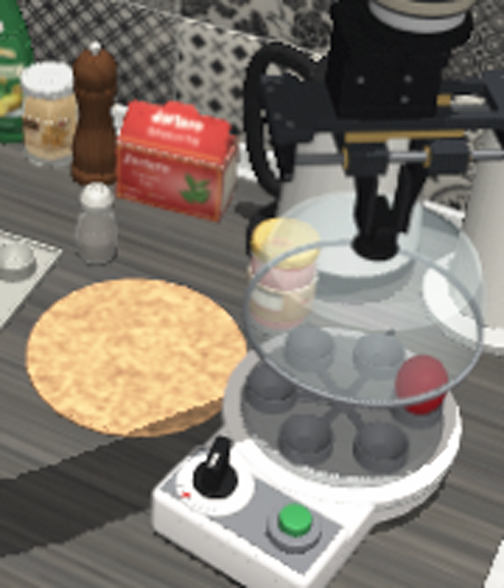

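The picture shows the lid hanging from the fingers clear of everything, with its front rim at about (365,402). The cooker is open with one red egg at (421,383), and the other five cups are empty. The fingers closed late, so I'll check the hanging height and switch to tracking the commanded pose.

```bash
cat >> plan.py <<'E'
def apply(c,finals):
    c=np.array(c,float)
    for s,w in finals:
        a=np.radians(c[3]); X=np.array([-np.sin(a),np.cos(a)]); Y=np.array([np.cos(a),np.sin(a)])
        c=c+np.array([*(X*s[0]+Y*s[1])*1e3,-s[2]*1e3,-w])
    return c
E
python3 - <<'E'
from plan import *
from h import *
np.set_printoptions(precision=1,suppress=True)
c=apply([263.317,621.541,222.573,67.04],[([-.245,-.26,-.001],49.9),([-.356,.02,-.001],49.8),([-.108,.143,-.001],24.9),([-.002,.002,.093],.2),([0,0,-.115],0)])
print(c)
S=cam('scene'); 
for u in (335,350,365):
  for v in range(226,238,1):
    p=dep(S,(u,v)); print(u,v,p) if p[2]>110 else 0
E
```

```text
[ 573.  -218.6  247.6  -57.8]
335 226 [ 480.7 -222.4  167. ]
335 227 [ 481.7 -222.5  163.1]
335 228 [ 479.2 -223.5  163. ]
335 229 [ 478.6 -224.   160.8]
335 230 [ 482.4 -223.4  153.9]
335 231 [ 479.9 -224.4  153.7]
335 232 [ 480.2 -224.7  150.5]
335 233 [ 477.3 -225.8  150.7]
350 226 [ 487.9 -251.7  175.2]
350 227 [ 487.4 -252.3  173. ]
350 228 [ 486.2 -252.9  171.4]
350 229 [ 486.8 -253.2  168. ]
350 230 [ 487.  -253.6  165.1]
350 231 [ 487.7 -253.9  161.6]
350 232 [ 487.4 -254.4  159.1]
350 233 [ 487.2 -254.9  156.5]
350 234 [ 489.3 -254.8  151.4]
350 235 [ 487.2 -255.7  150.8]
350 236 [ 486.3 -256.3  148.9]
365 226 [ 505.7 -278.7  172.6]
365 227 [ 502.4 -279.7  173.1]
365 228 [ 502.7 -280.2  170.1]
365 229 [ 502.6 -280.7  167.4]
365 230 [ 503.1 -281.1  164.2]
365 231 [ 504.3 -281.3  160.2]
365 232 [ 503.2 -282.   158.5]
365 233 [ 505.3 -282.1  153.6]
365 234 [ 501.8 -283.2  154.4]
365 235 [ 503.4 -283.5  149.9]
```

```bash
python3 - <<'E'
from plan import *
c=plan([(586,-10,247,-57.8,1,1),(586,-10,112,-57.8,1,1),(586,-10,105,-57.8,1,2)],start=[573,-218.6,247.6,-57.8],step=40); print(c)
E
```

```text
from [ 573.  -218.6  247.6  -57.8]
[[1,[0.02,-0.028,0.0],[0,0,0.0]],[1,[0.041,-0.057,0.0],[0,0,0.0]],[1,[0.061,-0.085,0.0],[0,0,0.0]],[1,[0.081,-0.113,0.0],[0,0,0.0]],[1,[0.102,-0.141,0.0],[0,0,0.0]],[1,[0.122,-0.17,0.001],[0,0,0.0]],[1,[0.122,-0.17,0.001],[0,0,0.0]],[1,[0.122,-0.17,0.034],[0,0,0.0]]]
[[1,[0,0,0.034],[0,0,0.0]],[1,[0,0,0.068],[0,0,0.0]],[1,[0,0,0.102],[0,0,0.0]],[1,[0,0,0.102],[0,0,0.0]],[1,[0,0,0.109],[0,0,0.0]],[1,[0,0,0.109],[0,0,0.0]],[1,[0,0,0.109],[0,0,0.0]]]
[585.64659934  -9.73625608 104.6        -57.8       ]
```

Call:
step_arm([
  [1,[0.012,-0.017,0],[0,0,0]],
  [1,[0.035,-0.05,0],[0,0,0]],
  [1,[0.058,-0.08,0],[0,0,0]],
  [1,[0.081,-0.113,0],[0,0,0]],
  [1,[0.102,-0.141,0],[0,0,0]],
  [1,[0.122,-0.17,0.001],[0,0,0]],
  [1,[0.122,-0.17,0.001],[0,0,0]],
  [1,[0.122,-0.17,0.034],[0,0,0]],
])

```text
clock: 5.35
position: [587.8, -8.3, 215.1]
ee_rot: [0.96, 0.279, 0.003, 0.001]
force: [0.8, 0.3, -1.3]
width: 19.5
finger_force: 30.0
```

Call:
step_arm([
  [1,[0,0,0.034],[0,0,0]],
  [1,[0,0,0.068],[0,0,0]],
  [1,[0,0,0.095],[0,0,0]],
  [1,[0,0,0.102],[0,0,0]],
  [1,[0,0,0.106],[0,0,0]],
  [1,[0,0,0.109],[0,0,0]],
  [1,[0,0,0.109],[0,0,0]],
])

```text
clock: 6.05
position: [582.5, -9.9, 106.6]
ee_rot: [0.961, 0.277, -0.003, -0.002]
force: [-12.0, 0.8, 14.4]
width: 19.6
finger_force: 30.0
```

Call:
step_arm([
  [-0.6,[0,0,0],[0,0,0]],
  [-0.6,[0,0,0],[0,0,0]],
  [-0.6,[0,0,0],[0,0,0]],
  [-0.6,[0,0,0],[0,0,0]],
  [-0.6,[0,0,0],[0,0,0]],
  [-0.6,[0,0,-0.03],[0,0,0]],
  [-0.6,[0,0,-0.075],[0,0,0]],
  [-0.6,[0,0,-0.12],[0,0,0]],
], squeeze=10)

```text
clock: 6.85
position: [585.0, -9.9, 225.4]
ee_rot: [0.961, 0.277, -0.001, 0.0]
force: [1.0, 1.3, -0.2]
width: 68.5
finger_force: 0.0
```

```bash
python3 - <<'E'
from m import *
from scipy.optimize import least_squares
np.set_printoptions(precision=1,suppress=True)
for nm in('top','scene'):
    c=cam(nm)
    if nm=='scene': save(c,'lidmat.png',(130,120,400,310),2.8)
    for ce,s in blobs(c,(0,180,60),(3,255,255),40,(170,120,60),(180,255,255)): print(nm,'red',ce,s,onz(c,ce,90),onz(c,ce,42))
    for ce,s in blobs(c,(50,120,60),(80,255,255)): print('green',ce,s[4],onz(c,ce,78))
E
```

```text
top red [367.8 165.8] [359 158  18  17 235] [ 595.6 -274.8   90. ] [ 603.4 -286.7   42. ]
green [124.2  60.1] 81 [880.1 316.1  78. ]
green [353.  237.5] 74 [ 425.3 -233.2   78. ]
scene red [206.4 170.4] [199 162  15  18 203] [579.3 177.1  90. ] [627.1 214.9  42. ]
scene red [370.1 226.8] [361 217  19  21 310] [ 592.3 -275.7   90. ] [ 641.  -268.1   42. ]
green [218.8  95.2] 345 [960.1 390.6  78. ]
green [217.3 136.3] 85 [743.8 252.6  78. ]
green [325.  275.5] 98 [ 419.7 -235.9   78. ]
```

View pics/lidmat.png

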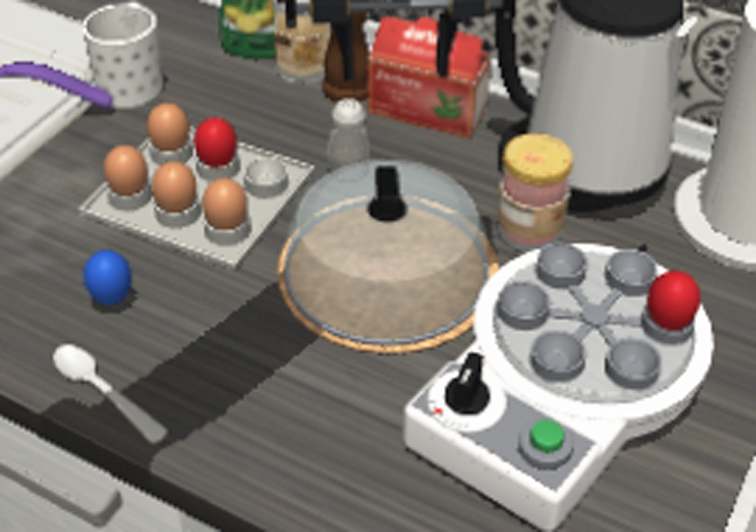

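The lid stands on the mat, centred in the crop at about (385,270). The cooker is open with the red egg at (674,300), and the free tray cup is at (266,175). Next I pick the red egg.

```bash
python3 - <<'E'
from plan import *
c=plan([(596,-275,200,-69.3,-.6,1),(596,-275,100,-69.3,-.6,0),(596,-275,73,-69.3,-.6,1)],start=[585.6,-9.7,224.6,-57.8],step=48)
print(c);c=plan([(c[0],c[1],c[2],c[3],1,6)],start=c)
c=plan([(c[0],c[1],90,c[3],1,0),(c[0],c[1],190,c[3],1,0),(633,158.5,160,3.3,1,1),(633,158.5,60,3.3,1,0),(633,158.5,26,3.3,1,1)],start=c,step=48);print(c)
E
```

```text
from [585.6  -9.7 224.6 -57.8]
[[-0.6,[-0.022,0.038,0.004],[0,0,1.9]],[-0.6,[-0.044,0.077,0.008],[0,0,3.8]],[-0.6,[-0.066,0.115,0.012],[0,0,5.8]],[-0.6,[-0.088,0.153,0.016],[0,0,7.7]],[-0.6,[-0.11,0.192,0.02],[0,0,9.6]],[-0.6,[-0.133,0.23,0.025],[0,0,11.5]],[-0.6,[-0.133,0.23,0.025],[0,0,11.5]],[-0.6,[-0.133,0.23,0.058],[0,0,11.5]]]
[[-0.6,[0,0,0.033],[0,0,0.0]],[-0.6,[0,0,0.067],[0,0,0.0]],[-0.6,[0,0,0.094],[0,0,0.0]],[-0.6,[0,0,0.094],[0,0,0.0]]]
[ 595.6178524  -275.19697293   72.6         -69.3       ]
from [ 595.6 -275.2   72.6  -69.3]
[[1,[0,0,0.0],[0,0,0.0]],[1,[0,0,0.0],[0,0,0.0]],[1,[0,0,0.0],[0,0,0.0]],[1,[0,0,0.0],[0,0,0.0]],[1,[0,0,0.0],[0,0,0.0]],[1,[0,0,0.0],[0,0,0.0]]]
from [ 595.6 -275.2   72.6  -69.3]
[[1,[0,0,-0.017],[0,0,0.0]],[1,[0,0,-0.051],[0,0,0.0]],[1,[0,0,-0.084],[0,0,0.0]],[1,[0,0,-0.117],[0,0,0.0]],[1,[0.019,-0.039,-0.114],[0,0,-7.3]],[1,[0.038,-0.078,-0.111],[0,0,-14.5]],[1,[0.056,-0.118,-0.108],[0,0,-21.8]],[1,[0.075,-0.157,-0.105],[0,0,-29.0]]]
[[1,[0.036,-0.025,0.003],[0,0,-7.3]],[1,[0.071,-0.05,0.006],[0,0,-14.6]],[1,[0.107,-0.075,0.009],[0,0,-21.8]],[1,[0.142,-0.101,0.012],[0,0,-29.1]],[1,[0.178,-0.126,0.015],[0,0,-36.3]],[1,[0.213,-0.151,0.018],[0,0,-43.6]],[1,[0.213,-0.151,0.018],[0,0,-43.6]],[1,[0.213,-0.151,0.051],[0,0,-43.6]]]
[[1,[0,0,0.033],[0,0,0.0]],[1,[0,0,0.067],[0,0,0.0]],[1,[0,0,0.101],[0,0,0.0]],[1,[0,0,0.101],[0,0,0.0]]]
[632.88390949 158.29196413  25.6          3.3       ]
```

Call:
step_arm([
  [-0.6,[-0.022,0.038,0.004],[0,0,1.9]],
  [-0.6,[-0.044,0.077,0.008],[0,0,3.8]],
  [-0.6,[-0.066,0.115,0.012],[0,0,5.8]],
  [-0.6,[-0.088,0.153,0.016],[0,0,7.7]],
  [-0.6,[-0.11,0.192,0.02],[0,0,9.6]],
  [-0.6,[-0.133,0.23,0.025],[0,0,11.5]],
  [-0.6,[-0.133,0.23,0.025],[0,0,11.5]],
  [-0.6,[-0.133,0.23,0.058],[0,0,11.5]],
])

```text
clock: 7.75
position: [597.3, -279.4, 169.5]
ee_rot: [0.984, 0.178, 0.003, 0.003]
force: [0.9, 0.1, -0.8]
width: 69.6
finger_force: 0.0
```

Call:
step_arm([
  [-0.6,[0,0,0.033],[0,0,0]],
  [-0.6,[0,0,0.067],[0,0,0]],
  [-0.6,[0,0,0.094],[0,0,0]],
  [-0.6,[0,0,0.094],[0,0,0]],
])

```text
clock: 8.15
position: [592.9, -272.9, 67.9]
ee_rot: [0.984, 0.18, -0.004, -0.003]
force: [-0.7, -0.0, -0.4]
width: 69.4
finger_force: 0.0
```

Call:
step_arm([
  [1,[0,0,0],[0,0,0]],
  [1,[0,0,0],[0,0,0]],
  [1,[0,0,0],[0,0,0]],
  [1,[0,0,0],[0,0,0]],
  [1,[0,0,0],[0,0,0]],
  [1,[0,0,0],[0,0,0]],
  [1,[0,0,0],[0,0,0]],
])

```text
clock: 8.85
position: [596.2, -274.9, 73.6]
ee_rot: [0.984, 0.18, 0.001, -0.0]
force: [-1.4, 1.7, 5.8]
width: 43.4
finger_force: 10.0
```

Call:
step_arm([
  [1,[0,0,-0.017],[0,0,0]],
  [1,[0,0,-0.051],[0,0,0]],
  [1,[0,0,-0.084],[0,0,0]],
  [1,[0,0,-0.117],[0,0,0]],
  [1,[0.019,-0.039,-0.114],[0,0,-7.3]],
  [1,[0.038,-0.078,-0.111],[0,0,-14.5]],
  [1,[0.056,-0.118,-0.108],[0,0,-21.8]],
  [1,[0.075,-0.157,-0.105],[0,0,-29]],
])

```text
clock: 9.65
position: [610.2, -100.6, 178.5]
ee_rot: [0.906, 0.423, 0.001, 0.0]
force: [0.4, -0.4, -0.4]
width: 43.5
finger_force: 10.0
```

Call:
step_arm([
  [1,[0.036,-0.025,0.003],[0,0,-7.3]],
  [1,[0.071,-0.05,0.006],[0,0,-14.6]],
  [1,[0.107,-0.075,0.009],[0,0,-21.8]],
  [1,[0.142,-0.101,0.012],[0,0,-29.1]],
  [1,[0.178,-0.126,0.015],[0,0,-36.3]],
  [1,[0.203,-0.144,0.018],[0,0,-43.6]],
  [1,[0.213,-0.151,0.018],[0,0,-43.6]],
  [1,[0.213,-0.151,0.051],[0,0,-43.6]],
])

```text
clock: 10.45
position: [636.5, 160.9, 131.2]
ee_rot: [0.686, 0.727, 0.005, 0.003]
force: [0.5, -1.1, 0.4]
width: 43.0
finger_force: 10.0
```

Call:
step_arm([
  [1,[0,0,0.033],[0,0,0]],
  [1,[0,0,0.06],[0,0,0]],
  [1,[0,0,0.08],[0,0,0]],
  [1,[0,0,0.09],[0,0,0]],
  [1,[0,0,0.096],[0,0,0]],
  [1,[0,0,0.1],[0,0,0]],
  [1,[0,0,0.1],[0,0,0]],
  [1,[0,0,0.1],[0,0,0]],
])

```text
clock: 11.25
position: [634.1, 158.0, 27.8]
ee_rot: [0.686, 0.727, 0.001, 0.001]
force: [1.5, -0.0, -0.0]
width: 43.4
finger_force: 10.0
```

```bash
python3 - <<'E'
from m import *
S=cam('scene'); save(S,'place1.png',(140,120,270,230),5)
E
```

```text
(no output)
```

View pics/place1.png

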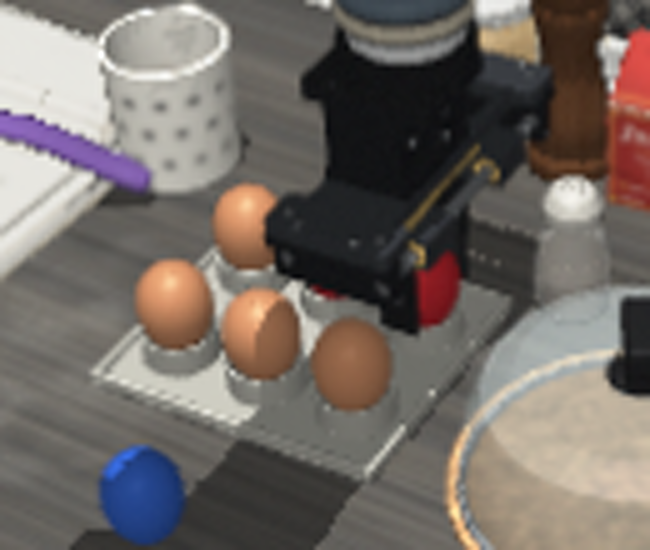

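Red egg is in the free cup, at about (435,290) in the crop, upright and still held. I'll release it and go on with the brown eggs. First I check for tall obstacles and print the next transfer.

```bash
cat > tr.py <<'E'
from plan import *
E=[(555.3,154.3),(552,212),(548.6,270.6),(626.7,275.2)]
C=np.array([574.2,-217]); Y=-9.3
def cup(k): a=np.radians(Y+60*k); return C+62*np.array([np.cos(a),np.sin(a)])
PH={0:Y,1:Y+60,2:Y-60,3:Y,4:Y+60,5:Y-60}
def transfer(start,e,k,first=True):
    x,y=E[e]; J=-.6; u,v=cup(k); p=PH[k]; s=start
    w=[(s[0],s[1],s[2]+(130 if first else 0),s[3],J,0)] if first else []
    print('--pick'); c=plan(w+[(x,y,150,3.3,J,0),(x,y,60,3.3,J,0),(x,y,35,3.3,J,0),(x,y,25,3.3,J,2)],start=s,step=48)
    print('--close 5 rows, carry',c)
    c=plan([(c[0],c[1],60,3.3,1,0),(c[0],c[1],170,3.3,1,0),(u,v,170,p,1,1),(u,v,105,p,1,0),(u,v,85,p,1,0),(u,v,c[2]+49,p,1,2)],start=c,step=48)
    print('--end',c)
    return c
E
python3 - <<'E'
from tr import *
P=np.load('/tmp/P.npy').reshape(-1,3)
for y in range(-330,-40,30):
    q=P[(P[:,2]>130)&(abs(P[:,1]-y)<20)&(P[:,0]>640)]; print(y,q[:,0].min().round() if len(q) else None,end=' ')
print()
transfer([632.9,158.3,26.6,3.3],0,3)
E
```

```text
-330 778.0 -300 776.0 -270 776.0 -240 792.0 -210 797.0 -180 765.0 -150 756.0 -120 755.0 -90 759.0 -60 778.0 
--pick
from [632.9 158.3  26.6   3.3]
[[-0.6,[0,0,-0.043],[0,0,0.0]],[-0.6,[0,0,-0.087],[0,0,0.0]],[-0.6,[0,0,-0.13],[0,0,0.0]],[-0.6,[0,-0.039,-0.127],[0,0,0.0]],[-0.6,[0,-0.078,-0.123],[0,0,0.0]],[-0.6,[0,-0.078,-0.078],[0,0,0.0]],[-0.6,[0,-0.078,-0.033],[0,0,0.0]],[-0.6,[0,-0.078,-0.008],[0,0,0.0]]]
[[-0.6,[0,0,0.01],[0,0,0.0]],[-0.6,[0,0,0.01],[0,0,0.0]],[-0.6,[0,0,0.01],[0,0,0.0]]]
--close 5 rows, carry [555.0293383 153.8100059  24.6         3.3      ]
from [555.  153.8  24.6   3.3]
[[1,[0,0,-0.035],[0,0,0.0]],[1,[0,0,-0.072],[0,0,0.0]],[1,[0,0,-0.109],[0,0,0.0]],[1,[0,0,-0.145],[0,0,0.0]],[1,[-0.045,-0.008,-0.145],[0,0,1.6]],[1,[-0.089,-0.016,-0.145],[0,0,3.2]],[1,[-0.134,-0.024,-0.145],[0,0,4.7]],[1,[-0.179,-0.031,-0.145],[0,0,6.3]]]
[[1,[-0.045,-0.003,0.0],[0,0,1.6]],[1,[-0.091,-0.006,0.0],[0,0,3.2]],[1,[-0.136,-0.009,0.0],[0,0,4.7]],[1,[-0.181,-0.012,0.0],[0,0,6.3]],[1,[-0.181,-0.012,0.0],[0,0,6.3]],[1,[-0.181,-0.012,0.032],[0,0,6.3]],[1,[-0.181,-0.012,0.065],[0,0,6.3]],[1,[-0.181,-0.012,0.085],[0,0,6.3]]]
[[1,[0,0,0.011],[0,0,0.0]],[1,[0,0,0.011],[0,0,0.0]],[1,[0,0,0.011],[0,0,0.0]]]
--end [ 512.92834032 -206.80157843   73.6          -9.3       ]
```

Call:
step_arm([
  [-0.6,[0,0,0],[0,0,0]],
  [-0.6,[0,0,0],[0,0,0]],
  [-0.6,[0,0,0],[0,0,0]],
  [-0.6,[0,0,0],[0,0,0]],
  [-0.6,[0,0,0],[0,0,0]],
])

```text
clock: 11.8
position: [632.3, 158.4, 26.4]
ee_rot: [0.686, 0.727, -0.0, -0.0]
force: [0.0, 0.5, 0.1]
width: 68.1
finger_force: 0.0
```

Call:
step_arm([
  [-0.6,[0,0,-0.025],[0,0,0]],
  [-0.6,[0,0,-0.07],[0,0,0]],
  [-0.6,[0,0,-0.115],[0,0,0]],
  [-0.6,[0,-0.039,-0.127],[0,0,0]],
  [-0.6,[0,-0.078,-0.123],[0,0,0]],
  [-0.6,[0,-0.078,-0.078],[0,0,0]],
  [-0.6,[0,-0.078,-0.033],[0,0,0]],
  [-0.6,[0,-0.078,-0.01],[0,0,0]],
])

```text
clock: 12.6
position: [552.3, 153.6, 33.8]
ee_rot: [0.686, 0.728, -0.002, -0.001]
force: [-0.8, -0.0, 0.3]
width: 69.7
finger_force: 0.0
```

Call:
step_arm([
  [-0.6,[0,0,0.006],[0,0,0]],
  [-0.6,[0,0,0.012],[0,0,0]],
  [-0.6,[0,0,0.012],[0,0,0]],
  [1,[0,0,0.012],[0,0,0]],
  [1,[0,0,0.012],[0,0,0]],
  [1,[0,0,0.012],[0,0,0]],
  [1,[0,0,0.012],[0,0,0]],
  [1,[0,0,0.012],[0,0,0]],
])

```text
clock: 13.4
position: [557.2, 154.1, 25.7]
ee_rot: [0.686, 0.727, 0.002, 0.002]
force: [3.9, 1.3, 1.9]
width: 43.6
finger_force: 10.0
```

Call:
step_arm([
  [1,[0,0,0],[0,0,0]],
  [1,[0,0,0],[0,0,0]],
])

```text
clock: 13.6
position: [557.2, 154.1, 25.6]
ee_rot: [0.686, 0.727, 0.002, 0.001]
force: [5.3, 1.3, 4.5]
width: 43.6
finger_force: 10.0
```

Call:
step_arm([
  [1,[0,0,-0.03],[0,0,0]],
  [1,[0,0,-0.072],[0,0,0]],
  [1,[0,0,-0.109],[0,0,0]],
  [1,[0,0,-0.145],[0,0,0]],
  [1,[-0.045,-0.008,-0.145],[0,0,1.6]],
  [1,[-0.089,-0.016,-0.145],[0,0,3.2]],
  [1,[-0.134,-0.024,-0.145],[0,0,4.7]],
  [1,[-0.179,-0.031,-0.145],[0,0,6.3]],
])

```text
clock: 14.4
position: [531.5, -27.9, 168.6]
ee_rot: [0.725, 0.688, -0.001, -0.002]
force: [0.3, -0.3, -1.6]
width: 43.6
finger_force: 10.0
```

Call:
step_arm([
  [1,[-0.045,-0.003,0],[0,0,1.6]],
  [1,[-0.091,-0.006,0],[0,0,3.2]],
  [1,[-0.136,-0.009,0],[0,0,4.7]],
  [1,[-0.17,-0.011,0],[0,0,6.3]],
  [1,[-0.181,-0.012,0],[0,0,6.3]],
  [1,[-0.181,-0.012,0.03],[0,0,6.3]],
  [1,[-0.181,-0.012,0.06],[0,0,6.3]],
  [1,[-0.181,-0.012,0.08],[0,0,6.3]],
])

```text
clock: 15.2
position: [510.7, -204.6, 86.9]
ee_rot: [0.761, 0.648, -0.001, -0.003]
force: [-0.1, 0.4, -0.8]
width: 43.8
finger_force: 10.0
```

Call:
step_arm([
  [1,[0,0,0.008],[0,0,0]],
  [1,[0,0,0.013],[0,0,0]],
  [1,[0,0,0.016],[0,0,0]],
  [1,[0,0,0.016],[0,0,0]],
  [1,[0,0,0.016],[0,0,0]],
])

```text
clock: 15.7
position: [513.1, -207.7, 74.4]
ee_rot: [0.762, 0.648, 0.0, 0.001]
force: [-1.2, -2.0, 2.9]
width: 43.6
finger_force: 10.0
```

```bash
python3 - <<'E'
from m import *
S=cam('scene'); save(S,'place2.png',(280,170,400,300),4.5)
E
```

```text
(no output)
```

View pics/place2.png

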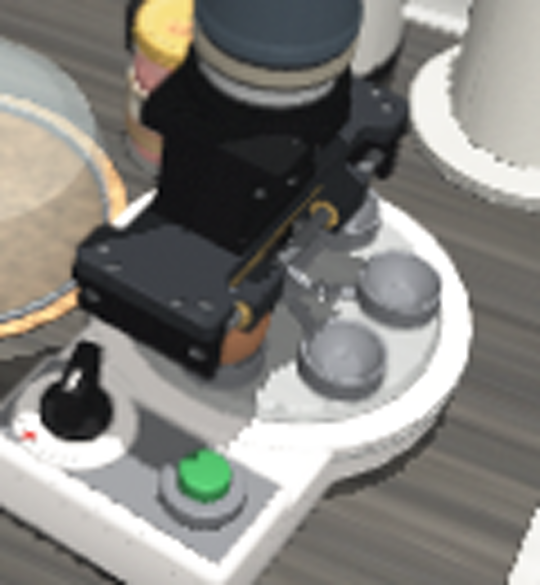

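Brown egg sits in the front cup 3 at about (243,340) in the crop. Release it and do the next one.

Call:
step_arm([
  [-0.6,[0,0,0],[0,0,0]],
  [-0.6,[0,0,0],[0,0,0]],
  [-0.6,[0,0,0],[0,0,0]],
  [-0.6,[0,0,0],[0,0,0]],
  [-0.6,[0,0,0],[0,0,0]],
  [-0.6,[0,0,-0.02],[0,0,0]],
  [-0.6,[0,0,-0.06],[0,0,0]],
  [-0.6,[0,0,-0.1],[0,0,0]],
])

```text
clock: 16.55
position: [512.2, -206.6, 174.0]
ee_rot: [0.762, 0.648, -0.001, -0.001]
force: [1.3, -0.4, 0.5]
width: 69.4
finger_force: 0.0
```

```bash
sed -i 's/^E=.*/E=[(555.3,154.3),(553.5,212.3),(550.5,270.6),(628,275.2)]/' tr.py
sed -i "s/(x,y,35,3.3,J,0),(x,y,25,3.3,J,2)\]/(x,y,35,3.3,J,0),(x,y,25,3.3,J,2),(x,y,25,3.3,1,6)]/; s/(u,v,170,p,1,1),(u,v,105,p,1,0),(u,v,85,p,1,0),(u,v,c\[2\]+49,p,1,2)\]/(u,v,170,p,1,1),(u,v,105,p,1,0),(u,v,88,p,1,0),(u,v,79,p,1,0),(u,v,c[2]+49,p,1,2),(u,v,c[2]+49,p,-.6,5),(u,v,95,p,-.6,0),(u,v,170,p,-.6,0)]/" tr.py
python3 - <<'E'
from tr import *
transfer([512.9,-206.8,173.6,-9.3],1,1,False)
E
```

```text
--pick
from [ 512.9 -206.8  173.6   -9.3]
[[-0.6,[0.047,-0.003,0.003],[0,0,-1.4]],[-0.6,[0.093,-0.006,0.005],[0,0,-2.8]],[-0.6,[0.14,-0.009,0.008],[0,0,-4.2]],[-0.6,[0.187,-0.012,0.01],[0,0,-5.6]],[-0.6,[0.233,-0.015,0.013],[0,0,-7.0]],[-0.6,[0.28,-0.018,0.016],[0,0,-8.4]],[-0.6,[0.327,-0.022,0.018],[0,0,-9.8]],[-0.6,[0.373,-0.025,0.021],[0,0,-11.2]]]
[[-0.6,[0.047,0.007,0.003],[0,0,-1.4]],[-0.6,[0.047,0.007,0.048],[0,0,-1.4]],[-0.6,[0.047,0.007,0.093],[0,0,-1.4]],[-0.6,[0.047,0.007,0.118],[0,0,-1.4]],[-0.6,[0.047,0.007,0.128],[0,0,-1.4]],[-0.6,[0.047,0.007,0.128],[0,0,-1.4]],[-0.6,[0.047,0.007,0.128],[0,0,-1.4]],[1,[0.047,0.007,0.128],[0,0,-1.4]]]
[[1,[0,0,0.0],[0,0,0.0]],[1,[0,0,0.0],[0,0,0.0]],[1,[0,0,0.0],[0,0,0.0]],[1,[0,0,0.0],[0,0,0.0]],[1,[0,0,0.0],[0,0,0.0]]]
--close 5 rows, carry [553.94469049 212.54352415  24.6          3.3       ]
from [553.9 212.5  24.6   3.3]
[[1,[0,0,-0.035],[0,0,0.0]],[1,[0,0,-0.072],[0,0,0.0]],[1,[0,0,-0.109],[0,0,0.0]],[1,[0,0,-0.145],[0,0,0.0]],[1,[-0.043,0.004,-0.145],[0,0,-5.3]],[1,[-0.085,0.008,-0.145],[0,0,-10.5]],[1,[-0.128,0.012,-0.145],[0,0,-15.8]],[1,[-0.171,0.017,-0.145],[0,0,-21.1]]]
[[1,[-0.041,-0.012,0.0],[0,0,-5.2]],[1,[-0.082,-0.023,0.0],[0,0,-10.5]],[1,[-0.124,-0.035,0.0],[0,0,-15.8]],[1,[-0.165,-0.046,0.0],[0,0,-21.0]],[1,[-0.206,-0.058,0.0],[0,0,-26.3]],[1,[-0.206,-0.058,0.0],[0,0,-26.3]],[1,[-0.206,-0.058,0.032],[0,0,-26.3]],[1,[-0.206,-0.058,0.065],[0,0,-26.3]]]
[[1,[-0.001,0,0.017],[0,0,0.0]],[1,[-0.001,0,0.026],[0,0,0.0]],[1,[-0.001,0,0.031],[0,0,0.0]],[1,[-0.001,0,0.031],[0,0,0.0]],[1,[-0.001,0,0.031],[0,0,0.0]],[-0.6,[-0.001,0,0.031],[0,0,0.0]],[-0.6,[-0.001,0,0.031],[0,0,0.0]],[-0.6,[-0.001,0,0.031],[0,0,0.0]]]
[[-0.6,[0,0,0.0],[0,0,0.0]],[-0.6,[0,0,0.0],[0,0,0.0]],[-0.6,[0,0,-0.021],[0,0,0.0]],[-0.6,[0,0,-0.059],[0,0,0.0]],[-0.6,[0,0,-0.096],[0,0,0.0]]]
--end [ 613.81365041 -169.38860997  169.6          50.7       ]
```

Call:
step_arm([
  [-0.6,[0.047,-0.003,0.003],[0,0,-1.4]],
  [-0.6,[0.093,-0.006,0.005],[0,0,-2.8]],
  [-0.6,[0.14,-0.009,0.008],[0,0,-4.2]],
  [-0.6,[0.187,-0.012,0.01],[0,0,-5.6]],
  [-0.6,[0.233,-0.015,0.013],[0,0,-7]],
  [-0.6,[0.28,-0.018,0.016],[0,0,-8.4]],
  [-0.6,[0.327,-0.022,0.018],[0,0,-9.8]],
  [-0.6,[0.373,-0.025,0.021],[0,0,-11.2]],
])

```text
clock: 17.35
position: [548.1, 167.5, 152.6]
ee_rot: [0.695, 0.719, 0.0, -0.0]
force: [2.0, -1.1, -0.2]
width: 69.8
finger_force: 0.0
```

Call:
step_arm([
  [-0.6,[0.03,0.004,0.003],[0,0,-1.4]],
  [-0.6,[0.047,0.007,0.02],[0,0,-1.4]],
  [-0.6,[0.047,0.007,0.055],[0,0,-1.4]],
  [-0.6,[0.047,0.007,0.09],[0,0,-1.4]],
  [-0.6,[0.047,0.007,0.115],[0,0,-1.4]],
  [-0.6,[0.047,0.007,0.123],[0,0,-1.4]],
  [-0.6,[0.047,0.007,0.128],[0,0,-1.4]],
  [-0.6,[0.047,0.007,0.128],[0,0,-1.4]],
])

```text
clock: 18.15
position: [554.1, 212.6, 24.9]
ee_rot: [0.686, 0.727, 0.0, 0.0]
force: [0.0, -0.1, -0.3]
width: 69.4
finger_force: 0.0
```

Call:
step_arm([
  [1,[0,0,0],[0,0,0]],
  [1,[0,0,0],[0,0,0]],
  [1,[0,0,0],[0,0,0]],
  [1,[0,0,0],[0,0,0]],
  [1,[0,0,0],[0,0,0]],
  [1,[0,0,0],[0,0,0]],
  [1,[0,0,0],[0,0,0]],
])

```text
clock: 18.85
position: [554.1, 212.7, 25.0]
ee_rot: [0.686, 0.727, 0.0, 0.0]
force: [-0.7, 0.0, 4.1]
width: 43.2
finger_force: 10.0
```

Call:
step_arm([
  [1,[0,0,-0.03],[0,0,0]],
  [1,[0,0,-0.072],[0,0,0]],
  [1,[0,0,-0.109],[0,0,0]],
  [1,[0,0,-0.145],[0,0,0]],
  [1,[-0.043,0.004,-0.145],[0,0,-5.3]],
  [1,[-0.085,0.008,-0.145],[0,0,-10.5]],
  [1,[-0.128,0.012,-0.145],[0,0,-15.8]],
  [1,[-0.171,0.017,-0.145],[0,0,-21.1]],
])

```text
clock: 19.65
position: [580.0, 41.3, 169.2]
ee_rot: [0.54, 0.842, -0.0, -0.0]
force: [1.5, -0.0, -1.3]
width: 43.0
finger_force: 10.0
```

Call:
step_arm([
  [1,[-0.041,-0.012,0],[0,0,-5.2]],
  [1,[-0.082,-0.023,0],[0,0,-10.5]],
  [1,[-0.124,-0.035,0],[0,0,-15.8]],
  [1,[-0.165,-0.046,0],[0,0,-21]],
  [1,[-0.195,-0.055,0],[0,0,-26.3]],
  [1,[-0.206,-0.058,0],[0,0,-26.3]],
  [1,[-0.206,-0.058,0.032],[0,0,-26.3]],
  [1,[-0.206,-0.058,0.065],[0,0,-26.3]],
])

```text
clock: 20.45
position: [613.7, -168.3, 104.4]
ee_rot: [0.337, 0.942, 0.001, 0.001]
force: [-1.0, 0.4, -0.7]
width: 43.0
finger_force: 10.0
```

Call:
step_arm([
  [1,[-0.001,0,0.015],[0,0,0]],
  [1,[-0.001,0,0.024],[0,0,0]],
  [1,[-0.001,0,0.029],[0,0,0]],
  [1,[-0.001,0,0.031],[0,0,0]],
  [1,[-0.001,0,0.031],[0,0,0]],
  [1,[-0.001,0,0.031],[0,0,0]],
])

```text
clock: 21.05
position: [614.5, -169.5, 74.5]
ee_rot: [0.336, 0.942, 0.0, 0.001]
force: [0.4, -0.1, -0.4]
width: 43.4
finger_force: 10.0
```

Call:
step_arm([
  [-0.6,[0,0,0],[0,0,0]],
  [-0.6,[0,0,0],[0,0,0]],
  [-0.6,[0,0,0],[0,0,0]],
  [-0.6,[0,0,0],[0,0,0]],
  [-0.6,[0,0,0],[0,0,0]],
  [-0.6,[0,0,-0.021],[0,0,0]],
  [-0.6,[0,0,-0.059],[0,0,0]],
  [-0.6,[0,0,-0.096],[0,0,0]],
])

```text
clock: 21.85
position: [613.3, -169.3, 170.1]
ee_rot: [0.336, 0.942, -0.0, -0.001]
force: [0.3, -0.0, 0.7]
width: 69.5
finger_force: 0.0
```

```bash
python3 - <<'E'
from tr import *
transfer([613.8,-169.4,169.6,50.7],2,4,False)
E
```

```text
--pick
from [ 613.8 -169.4  169.6   50.7]
[[-0.6,[0.033,0.03,0.002],[0,0,4.7]],[-0.6,[0.066,0.06,0.004],[0,0,9.5]],[-0.6,[0.098,0.09,0.006],[0,0,14.2]],[-0.6,[0.131,0.12,0.008],[0,0,19.0]],[-0.6,[0.164,0.15,0.01],[0,0,23.7]],[-0.6,[0.197,0.18,0.012],[0,0,28.4]],[-0.6,[0.229,0.21,0.014],[0,0,33.2]],[-0.6,[0.262,0.24,0.016],[0,0,37.9]]]
[[-0.6,[0.045,0.004,0.002],[0,0,4.8]],[-0.6,[0.089,0.007,0.004],[0,0,9.5]],[-0.6,[0.089,0.007,0.049],[0,0,9.5]],[-0.6,[0.089,0.007,0.094],[0,0,9.5]],[-0.6,[0.089,0.007,0.119],[0,0,9.5]],[-0.6,[0.089,0.007,0.129],[0,0,9.5]],[-0.6,[0.089,0.007,0.129],[0,0,9.5]],[-0.6,[0.089,0.007,0.129],[0,0,9.5]]]
[[1,[0,0,0.0],[0,0,0.0]],[1,[0,0,0.0],[0,0,0.0]],[1,[0,0,0.0],[0,0,0.0]],[1,[0,0,0.0],[0,0,0.0]],[1,[0,0,0.0],[0,0,0.0]],[1,[0,0,0.0],[0,0,0.0]]]
--close 5 rows, carry [550.17350367 270.60657098  24.6          3.3       ]
from [550.2 270.6  24.6   3.3]
[[1,[0,0,-0.035],[0,0,0.0]],[1,[0,0,-0.072],[0,0,0.0]],[1,[0,0,-0.109],[0,0,0.0]],[1,[0,0,-0.145],[0,0,0.0]],[1,[-0.044,-0.004,-0.145],[0,0,-3.9]],[1,[-0.089,-0.008,-0.145],[0,0,-7.9]],[1,[-0.133,-0.012,-0.145],[0,0,-11.8]],[1,[-0.178,-0.015,-0.145],[0,0,-15.8]]]
[[1,[-0.042,-0.016,0.0],[0,0,-3.9]],[1,[-0.083,-0.032,0.0],[0,0,-7.9]],[1,[-0.125,-0.048,0.0],[0,0,-11.9]],[1,[-0.167,-0.064,0.0],[0,0,-15.8]],[1,[-0.209,-0.079,0.0],[0,0,-19.7]],[1,[-0.25,-0.095,0.0],[0,0,-23.7]],[1,[-0.292,-0.111,0.0],[0,0,-27.6]],[1,[-0.334,-0.127,0.0],[0,0,-31.6]]]
[[1,[0,0,0.0],[0,0,0.0]],[1,[0,0,0.032],[0,0,0.0]],[1,[0,0,0.065],[0,0,0.0]],[1,[0,0,0.082],[0,0,0.0]],[1,[0,0,0.091],[0,0,0.0]],[1,[0,0,0.096],[0,0,0.0]],[1,[0,0,0.096],[0,0,0.0]],[1,[0,0,0.096],[0,0,0.0]]]
[[-0.6,[0,0,0.0],[0,0,0.0]],[-0.6,[0,0,0.0],[0,0,0.0]],[-0.6,[0,0,0.0],[0,0,0.0]],[-0.6,[0,0,0.0],[0,0,0.0]],[-0.6,[0,0,0.0],[0,0,0.0]],[-0.6,[0,0,-0.021],[0,0,0.0]],[-0.6,[0,0,-0.059],[0,0,0.0]],[-0.6,[0,0,-0.096],[0,0,0.0]]]
--end [ 534.72703964 -265.13134261  169.6          50.7       ]
```

Call:
step_arm([
  [-0.6,[0.033,0.03,0.002],[0,0,4.7]],
  [-0.6,[0.066,0.06,0.004],[0,0,9.5]],
  [-0.6,[0.098,0.09,0.006],[0,0,14.2]],
  [-0.6,[0.131,0.12,0.008],[0,0,19]],
  [-0.6,[0.164,0.15,0.01],[0,0,23.7]],
  [-0.6,[0.197,0.18,0.012],[0,0,28.4]],
  [-0.6,[0.229,0.21,0.014],[0,0,33.2]],
  [-0.6,[0.262,0.24,0.016],[0,0,37.9]],
])

```text
clock: 22.65
position: [562.5, 183.9, 153.7]
ee_rot: [0.625, 0.781, 0.0, 0.0]
force: [0.4, 0.0, -0.4]
width: 69.8
finger_force: 0.0
```

Call:
step_arm([
  [-0.6,[0.045,0.004,0.002],[0,0,4.8]],
  [-0.6,[0.08,0.006,0.004],[0,0,9.5]],
  [-0.6,[0.089,0.007,0.025],[0,0,9.5]],
  [-0.6,[0.089,0.007,0.06],[0,0,9.5]],
  [-0.6,[0.089,0.007,0.095],[0,0,9.5]],
  [-0.6,[0.089,0.007,0.118],[0,0,9.5]],
  [-0.6,[0.089,0.007,0.126],[0,0,9.5]],
  [-0.6,[0.089,0.007,0.129],[0,0,9.5]],
])

```text
clock: 23.45
position: [549.7, 270.4, 23.9]
ee_rot: [0.686, 0.727, -0.001, -0.0]
force: [-0.3, -0.3, -0.2]
width: 69.6
finger_force: 0.0
```

Call:
step_arm([
  [-0.6,[0,0,0],[0,0,0]],
  [1,[0,0,0],[0,0,0]],
  [1,[0,0,0],[0,0,0]],
  [1,[0,0,0],[0,0,0]],
  [1,[0,0,0],[0,0,0]],
  [1,[0,0,0],[0,0,0]],
  [1,[0,0,0],[0,0,0]],
  [1,[0,0,0],[0,0,0]],
])

```text
clock: 24.25
position: [550.6, 270.8, 25.0]
ee_rot: [0.686, 0.727, 0.001, 0.0]
force: [1.9, -0.2, 2.6]
width: 43.5
finger_force: 10.0
```

Call:
step_arm([
  [1,[0,0,-0.03],[0,0,0]],
  [1,[0,0,-0.072],[0,0,0]],
  [1,[0,0,-0.109],[0,0,0]],
  [1,[0,0,-0.145],[0,0,0]],
  [1,[-0.044,-0.004,-0.145],[0,0,-3.9]],
  [1,[-0.089,-0.008,-0.145],[0,0,-7.9]],
  [1,[-0.133,-0.012,-0.145],[0,0,-11.8]],
  [1,[-0.178,-0.015,-0.145],[0,0,-15.8]],
])

```text
clock: 25.05
position: [544.1, 90.5, 169.2]
ee_rot: [0.578, 0.816, -0.0, -0.001]
force: [0.8, 0.5, -0.2]
width: 43.6
finger_force: 10.0
```

Call:
step_arm([
  [1,[-0.042,-0.016,0],[0,0,-3.9]],
  [1,[-0.083,-0.032,0],[0,0,-7.9]],
  [1,[-0.125,-0.048,0],[0,0,-11.9]],
  [1,[-0.167,-0.064,0],[0,0,-15.8]],
  [1,[-0.209,-0.079,0],[0,0,-19.7]],
  [1,[-0.25,-0.095,0],[0,0,-23.7]],
  [1,[-0.292,-0.111,0],[0,0,-27.6]],
  [1,[-0.334,-0.127,0],[0,0,-31.6]],
])

```text
clock: 25.85
position: [533.9, -266.3, 168.9]
ee_rot: [0.334, 0.942, 0.0, -0.001]
force: [0.4, 0.8, -0.3]
width: 43.2
finger_force: 10.0
```

Call:
step_arm([
  [1,[0,0,0],[0,0,0]],
  [1,[0,0,0.032],[0,0,0]],
  [1,[0,0,0.062],[0,0,0]],
  [1,[0,0,0.08],[0,0,0]],
  [1,[0,0,0.09],[0,0,0]],
  [1,[0,0,0.095],[0,0,0]],
  [1,[0,0,0.096],[0,0,0]],
  [1,[0,0,0.096],[0,0,0]],
])

```text
clock: 26.65
position: [535.5, -265.1, 74.2]
ee_rot: [0.336, 0.942, 0.0, 0.001]
force: [1.5, 0.5, -1.1]
width: 43.3
finger_force: 10.0
```

Call:
step_arm([
  [-0.6,[0,0,0],[0,0,0]],
  [-0.6,[0,0,0],[0,0,0]],
  [-0.6,[0,0,0],[0,0,0]],
  [-0.6,[0,0,0],[0,0,0]],
  [-0.6,[0,0,0],[0,0,0]],
  [-0.6,[0,0,-0.021],[0,0,0]],
  [-0.6,[0,0,-0.059],[0,0,0]],
  [-0.6,[0,0,-0.096],[0,0,0]],
])

```text
clock: 27.45
position: [534.2, -265.1, 170.1]
ee_rot: [0.336, 0.942, -0.0, -0.001]
force: [0.5, -0.5, -0.3]
width: 69.2
finger_force: 0.0
```

```bash
python3 - <<'E'
from tr import *
transfer([534.7,-265.1,169.6,50.7],3,0,False)
E
```

```text
--pick
from [ 534.7 -265.1  169.6   50.7]
[[-0.6,[0.023,0.04,0.002],[0,0,4.0]],[-0.6,[0.045,0.08,0.003],[0,0,7.9]],[-0.6,[0.068,0.119,0.005],[0,0,11.9]],[-0.6,[0.09,0.159,0.007],[0,0,15.8]],[-0.6,[0.113,0.199,0.008],[0,0,19.8]],[-0.6,[0.135,0.239,0.01],[0,0,23.7]],[-0.6,[0.158,0.278,0.011],[0,0,27.7]],[-0.6,[0.18,0.318,0.013],[0,0,31.6]]]
[[-0.6,[0.04,0.022,0.002],[0,0,4.0]],[-0.6,[0.08,0.044,0.003],[0,0,7.9]],[-0.6,[0.12,0.066,0.005],[0,0,11.9]],[-0.6,[0.16,0.088,0.007],[0,0,15.8]],[-0.6,[0.16,0.088,0.052],[0,0,15.8]],[-0.6,[0.16,0.088,0.097],[0,0,15.8]],[-0.6,[0.16,0.088,0.122],[0,0,15.8]],[-0.6,[0.16,0.088,0.132],[0,0,15.8]]]
[[-0.6,[0,0,0.0],[0,0,0.0]],[-0.6,[0,0,0.0],[0,0,0.0]],[1,[0,0,0.0],[0,0,0.0]],[1,[0,0,0.0],[0,0,0.0]],[1,[0,0,0.0],[0,0,0.0]],[1,[0,0,0.0],[0,0,0.0]],[1,[0,0,0.0],[0,0,0.0]],[1,[0,0,0.0],[0,0,0.0]]]
--close 5 rows, carry [627.62452018 274.97674482  24.6          3.3       ]
from [627.6 275.   24.6   3.3]
[[1,[0,0,-0.035],[0,0,0.0]],[1,[0,0,-0.072],[0,0,0.0]],[1,[0,0,-0.109],[0,0,0.0]],[1,[0,0,-0.145],[0,0,0.0]],[1,[-0.046,-0.002,-0.145],[0,0,1.1]],[1,[-0.091
[... 182 characters left out ...]
006,0.0],[0,0,3.4]],[1,[-0.183,0.007,0.0],[0,0,4.6]],[1,[-0.228,0.009,0.0],[0,0,5.7]],[1,[-0.274,0.011,0.0],[0,0,6.9]],[1,[-0.32,0.013,0.0],[0,0,8.0]],[1,[-0.32,0.013,0.0],[0,0,8.0]]]
[[1,[0,-0.001,0.032],[0,0,0.0]],[1,[0,-0.001,0.065],[0,0,0.0]],[1,[0,-0.001,0.082],[0,0,0.0]],[1,[0,-0.001,0.091],[0,0,0.0]],[1,[0,-0.001,0.096],[0,0,0.0]],[1,[0,-0.001,0.096],[0,0,0.0]],[1,[0,-0.001,0.096],[0,0,0.0]],[-0.6,[0,-0.001,0.096],[0,0,0.0]]]
[[-0.6,[0,0,0.0],[0,0,0.0]],[-0.6,[0,0,0.0],[0,0,0.0]],[-0.6,[0,0,0.0],[0,0,0.0]],[-0.6,[0,0,0.0],[0,0,0.0]],[-0.6,[0,0,-0.021],[0,0,0.0]],[-0.6,[0,0,-0.059],[0,0,0.0]],[-0.6,[0,0,-0.096],[0,0,0.0]]]
--end [ 634.86429001 -227.23294452  169.6          -9.3       ]
```

Call:
step_arm([
  [-0.6,[0.023,0.04,0.002],[0,0,4]],
  [-0.6,[0.045,0.08,0.003],[0,0,7.9]],
  [-0.6,[0.068,0.119,0.005],[0,0,11.9]],
  [-0.6,[0.09,0.159,0.007],[0,0,15.8]],
  [-0.6,[0.113,0.199,0.008],[0,0,19.8]],
  [-0.6,[0.135,0.239,0.01],[0,0,23.7]],
  [-0.6,[0.158,0.278,0.011],[0,0,27.7]],
  [-0.6,[0.18,0.318,0.013],[0,0,31.6]],
])

```text
clock: 28.25
position: [596.6, 96.7, 156.7]
ee_rot: [0.581, 0.814, 0.0, 0.0]
force: [0.4, -0.8, -0.2]
width: 69.5
finger_force: 0.0
```

Call:
step_arm([
  [-0.6,[0.04,0.022,0.002],[0,0,4]],
  [-0.6,[0.08,0.044,0.003],[0,0,7.9]],
  [-0.6,[0.12,0.066,0.005],[0,0,11.9]],
  [-0.6,[0.15,0.083,0.007],[0,0,15.8]],
  [-0.6,[0.16,0.088,0.03],[0,0,15.8]],
  [-0.6,[0.16,0.088,0.065],[0,0,15.8]],
  [-0.6,[0.16,0.088,0.1],[0,0,15.8]],
  [-0.6,[0.16,0.088,0.12],[0,0,15.8]],
])

```text
clock: 29.05
position: [625.4, 274.6, 33.3]
ee_rot: [0.686, 0.728, -0.002, -0.001]
force: [-0.7, 0.1, 1.6]
width: 69.6
finger_force: 0.0
```

Call:
step_arm([
  [-0.6,[0,0,0.008],[0,0,0]],
  [-0.6,[0,0,0.012],[0,0,0]],
  [-0.6,[0,0,0.012],[0,0,0]],
  [1,[0,0,0.012],[0,0,0]],
  [1,[0,0,0.012],[0,0,0]],
  [1,[0,0,0.012],[0,0,0]],
  [1,[0,0,0.012],[0,0,0]],
  [1,[0,0,0.012],[0,0,0]],
])

```text
clock: 29.85
position: [628.4, 275.1, 25.2]
ee_rot: [0.686, 0.727, 0.001, 0.001]
force: [1.5, 1.3, 1.0]
width: 43.4
finger_force: 10.0
```

Call:
step_arm([
  [1,[0,0,0],[0,0,0]],
  [1,[0,0,0],[0,0,0]],
  [1,[0,0,-0.03],[0,0,0]],
  [1,[0,0,-0.072],[0,0,0]],
  [1,[0,0,-0.109],[0,0,0]],
  [1,[0,0,-0.145],[0,0,0]],
])

```text
clock: 30.45
position: [626.3, 274.7, 170.4]
ee_rot: [0.686, 0.727, -0.001, -0.001]
force: [-0.0, -0.1, -0.0]
width: 43.3
finger_force: 10.0
```

Call:
step_arm([
  [1,[-0.046,-0.002,0],[0,0,1.1]],
  [1,[-0.091,-0.004,0],[0,0,2.3]],
  [1,[-0.137,-0.006,0],[0,0,3.4]],
  [1,[-0.182,-0.008,0],[0,0,4.6]],
])

```text
clock: 30.85
position: [628.6, 91.1, 169.0]
ee_rot: [0.715, 0.699, -0.001, -0.001]
force: [1.1, 0.6, -0.6]
width: 44.1
finger_force: 10.0
```

Call:
step_arm([
  [1,[-0.046,0.002,0],[0,0,1.1]],
  [1,[-0.092,0.004,0],[0,0,2.3]],
  [1,[-0.137,0.006,0],[0,0,3.4]],
  [1,[-0.183,0.007,0],[0,0,4.6]],
  [1,[-0.228,0.009,0],[0,0,5.7]],
  [1,[-0.274,0.011,0],[0,0,6.9]],
  [1,[-0.31,0.012,0],[0,0,8]],
  [1,[-0.32,0.013,0],[0,0,8]],
])

```text
clock: 31.65
position: [633.3, -233.5, 169.2]
ee_rot: [0.764, 0.645, -0.002, 0.0]
force: [-0.3, -0.5, -0.5]
width: 43.4
finger_force: 10.0
```

Call:
step_arm([
  [1,[0,0,0.032],[0,0,0]],
  [1,[0,0,0.062],[0,0,0]],
  [1,[0,0,0.08],[0,0,0]],
  [1,[0,0,0.09],[0,0,0]],
  [1,[0,0,0.095],[0,0,0]],
  [1,[0,0,0.096],[0,0,0]],
  [1,[0,0,0.096],[0,0,0]],
  [1,[0,0,0.096],[0,0,0]],
])

```text
clock: 32.45
position: [636.3, -227.5, 74.4]
ee_rot: [0.762, 0.648, 0.0, 0.0]
force: [-0.9, -0.3, -0.8]
width: 43.5
finger_force: 10.0
```

Call:
step_arm([
  [-0.6,[0,0,0],[0,0,0]],
  [-0.6,[0,0,0],[0,0,0]],
  [-0.6,[0,0,0],[0,0,0]],
  [-0.6,[0,0,0],[0,0,0]],
  [-0.6,[0,0,0],[0,0,0]],
  [-0.6,[0,0,-0.021],[0,0,0]],
  [-0.6,[0,0,-0.059],[0,0,0]],
  [-0.6,[0,0,-0.096],[0,0,0]],
])

```text
clock: 33.25
position: [635.4, -227.3, 170.0]
ee_rot: [0.762, 0.648, -0.001, -0.001]
force: [1.1, -0.2, -0.1]
width: 69.6
finger_force: 0.0
```

```bash
python3 - <<'E'
from plan import *
c=plan([(600,-100,240,-9.3,-.6,0),(450,200,240,-9.3,-.6,0)],start=[634.9,-227.2,169.6,-9.3])
print(c)
E
```

```text
from [ 634.9 -227.2  169.6   -9.3]
[[-0.6,[0.03,-0.014,-0.018],[0,0,0.0]],[-0.6,[0.06,-0.027,-0.035],[0,0,0.0]],[-0.6,[0.09,-0.041,-0.053],[0,0,0.0]],[-0.6,[0.12,-0.055,-0.07],[0,0,0.0]],[-0.6,[0.154,-0.08,-0.07],[0,0,0.0]],[-0.6,[0.188,-0.104,-0.07],[0,0,0.0]],[-0.6,[0.222,-0.129,-0.07],[0,0,0.0]],[-0.6,[0.256,-0.153,-0.07],[0,0,0.0]]]
[[-0.6,[0.034,-0.025,0.0],[0,0,0.0]],[-0.6,[0.068,-0.049,0.0],[0,0,0.0]],[-0.6,[0.102,-0.074,0.0],[0,0,0.0]],[-0.6,[0.136,-0.099,0.0],[0,0,0.0]]]
[449.56105734 200.37160375 239.6         -9.3       ]
```

Move clear to look at the eggs and find the lid again.

Call:
step_arm([
  [-0.6,[0.03,-0.014,-0.018],[0,0,0]],
  [-0.6,[0.06,-0.027,-0.035],[0,0,0]],
  [-0.6,[0.09,-0.041,-0.053],[0,0,0]],
  [-0.6,[0.12,-0.055,-0.07],[0,0,0]],
  [-0.6,[0.154,-0.08,-0.07],[0,0,0]],
  [-0.6,[0.188,-0.104,-0.07],[0,0,0]],
  [-0.6,[0.222,-0.129,-0.07],[0,0,0]],
  [-0.6,[0.256,-0.153,-0.07],[0,0,0]],
], squeeze=40)

```text
clock: 34.05
position: [525.1, 51.2, 239.7]
ee_rot: [0.762, 0.648, 0.0, -0.0]
force: [1.1, 0.3, -0.3]
width: 69.7
finger_force: 0.0
```

Call:
step_arm([
  [-0.6,[0.034,-0.025,0],[0,0,0]],
  [-0.6,[0.068,-0.049,0],[0,0,0]],
  [-0.6,[0.102,-0.074,0],[0,0,0]],
  [-0.6,[0.13,-0.095,0],[0,0,0]],
  [-0.6,[0.136,-0.099,0],[0,0,0]],
  [-0.6,[0.136,-0.099,0],[0,0,0]],
])

```text
clock: 34.65
position: [449.8, 201.1, 239.6]
ee_rot: [0.761, 0.649, 0.0, -0.0]
force: [0.4, 0.8, 0.1]
width: 69.8
finger_force: 0.0
```

```bash
cat > lid.py <<'E'
from m import *
np.set_printoptions(precision=1,suppress=True)
def bar(ztop,x0,y0):
    T=cam('top'); u0,v0=proj(T,(x0,y0,ztop)).astype(int); r=28
    uv=[(u,v) for v in range(v0-r,v0+r) for u in range(u0-r,u0+r) if T['depth'][v,u]>0 and abs(dep(T,(u,v))[2]-ztop)<9]
    q=np.array([onz(T,a,ztop)[:2] for a in uv],np.float32); w,v=np.linalg.eigh(np.cov(q.T))
    print('bar',len(q),q.mean(0),cv2.minAreaRect(q),'dir',np.degrees(np.arctan2(v[1,1],v[0,1])),'h',np.median([dep(T,a)[2] for a in uv])); return T
E
python3 - <<'E'
from lid import *
T=bar(118,586,-10); save(T,'sorted.png',(120,110,400,270),2.8)
for ce,s in blobs(T,(4,90,90),(14,220,255),100): print('brown',ce,onz(T,ce,90))
for ce,s in blobs(T,(0,180,60),(3,255,255),40,(170,120,60),(180,255,255)): print('red',ce,onz(T,ce,42))
E
```

```text
bar 165 [582.8  -8.8] ((582.9236450195312, -8.762996673583984), (45.8096923828125, 20.219806671142578), 31.960285186767578) dir -147.70086816695553 h 117.77477730809937
brown [178.4  70. ] [846.2 179.1  90. ]
brown [223.6  88. ] [797.6  68.4  90. ]
brown [346.9 150.4] [ 634.5 -226.4   90. ]
brown [323.1 160.2] [ 612.1 -168.    90. ]
brown [365.3 190.7] [ 535.5 -265.5   90. ]
brown [341.8 201. ] [ 512.3 -208.3   90. ]
red [190.5 158.3] [633.7 157.3  42. ]
```

View pics/sorted.png

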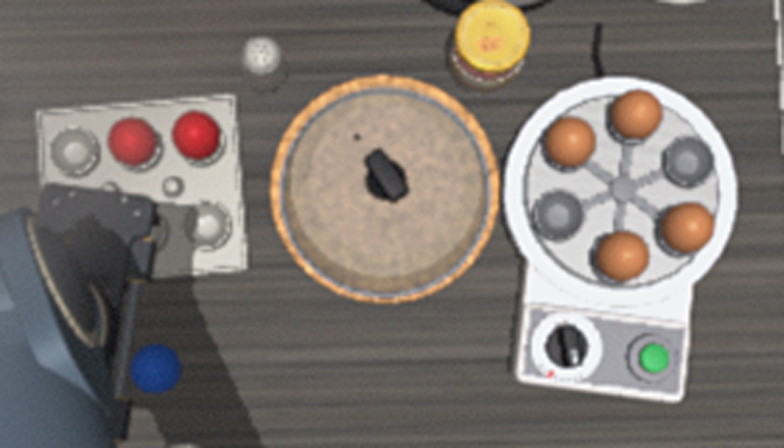

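All eggs are sorted in the crop: browns at (570,140), (637,115), (688,228) and (622,257), reds at (131,141) and (197,135). The lid is on the mat with its bar at (385,178).

```bash
python3 - <<'E'
from plan import *
c=plan([(583,-9,170,-57.7,-.6,1),(583,-9,110,-57.7,-.6,0),(583,-9,95,-57.7,-.6,0),(583,-9,90,-57.7,-.6,1)],start=[449.6,200.4,239.6,-9.3],step=48)
print(c)
E
```

```text
from [449.6 200.4 239.6  -9.3]
[[-0.6,[-0.031,0.028,0.012],[0,0,8.1]],[-0.6,[-0.062,0.055,0.023],[0,0,16.1]],[-0.6,[-0.093,0.083,0.035],[0,0,24.2]],[-0.6,[-0.123,0.11,0.046],[0,0,32.3]],[-0.6,[-0.154,0.138,0.058],[0,0,40.3]],[-0.6,[-0.185,0.165,0.07],[0,0,48.4]],[-0.6,[-0.185,0.165,0.07],[0,0,48.4]],[-0.6,[-0.185,0.165,0.1],[0,0,48.4]]]
[[-0.6,[0,0,0.03],[0,0,0.0]],[-0.6,[0,0,0.045],[0,0,0.0]],[-0.6,[0,0,0.05],[0,0,0.0]],[-0.6,[0,0,0.05],[0,0,0.0]]]
[582.5344863   -8.83293802  89.6        -57.7       ]
```

Call:
step_arm([
  [-0.6,[-0.031,0.028,0.012],[0,0,8.1]],
  [-0.6,[-0.062,0.055,0.023],[0,0,16.1]],
  [-0.6,[-0.093,0.083,0.035],[0,0,24.2]],
  [-0.6,[-0.123,0.11,0.046],[0,0,32.3]],
  [-0.6,[-0.154,0.138,0.058],[0,0,40.3]],
  [-0.6,[-0.185,0.165,0.07],[0,0,48.4]],
  [-0.6,[-0.185,0.165,0.07],[0,0,48.4]],
  [-0.6,[-0.185,0.165,0.07],[0,0,48.4]],
])

```text
clock: 35.5
position: [583.3, -12.4, 169.2]
ee_rot: [0.961, 0.276, -0.001, 0.001]
force: [1.1, -0.4, 1.1]
width: 69.3
finger_force: 0.0
```

Call:
step_arm([
  [-0.6,[0,0,0.03],[0,0,0]],
  [-0.6,[0,0,0.055],[0,0,0]],
  [-0.6,[0,0,0.07],[0,0,0]],
  [-0.6,[0,0,0.077],[0,0,0]],
  [-0.6,[0,0,0.08],[0,0,0]],
  [-0.6,[0,0,0.08],[0,0,0]],
  [-0.6,[0,0,0.08],[0,0,0]],
])

```text
clock: 36.2
position: [584.1, -9.1, 90.5]
ee_rot: [0.96, 0.279, 0.001, 0.0]
force: [0.3, -0.0, 0.4]
width: 69.4
finger_force: 0.0
```

Call:
step_arm([
  [1,[0,0,0],[0,0,0]],
  [1,[0,0,0],[0,0,0]],
  [1,[0,0,0],[0,0,0]],
  [1,[0,0,0],[0,0,0]],
  [1,[0,0,0],[0,0,0]],
  [1,[0,0,0],[0,0,0]],
  [1,[0,0,0],[0,0,0]],
  [1,[0,0,0],[0,0,0]],
])

```text
clock: 37.0
position: [583.4, -9.1, 89.5]
ee_rot: [0.96, 0.278, 0.0, 0.0]
force: [-0.0, 0.5, -0.3]
width: 19.8
finger_force: 40.0
```

Call:
step_arm([
  [1,[0,0,0],[0,0,0]],
  [1,[0,0,0],[0,0,0]],
])

```text
clock: 37.2
position: [583.3, -9.2, 89.5]
ee_rot: [0.96, 0.278, -0.0, -0.0]
force: [-0.4, -0.3, -1.0]
width: 19.3
finger_force: 40.0
```

```bash
python3 - <<'E'
from plan import *
c=plan([(582.5,-8.8,220,-57.7,1,0),(573.7,-217.1,220,-57.7,1,2),(573.7,-217.1,145,-57.7,1,1)],start=[582.5,-8.8,89.6,-57.7],step=38)
print(c)
E
```

```text
from [582.5  -8.8  89.6 -57.7]
[[1,[0,0,-0.033],[0,0,0.0]],[1,[0,0,-0.065],[0,0,0.0]],[1,[0,0,-0.098],[0,0,0.0]],[1,[0,0,-0.13],[0,0,0.0]],[1,[-0.02,0.029,-0.13],[0,0,0.0]],[1,[-0.04,0.057,-0.13],[0,0,0.0]],[1,[-0.059,0.086,-0.13],[0,0,0.0]],[1,[-0.079,0.114,-0.13],[0,0,0.0]]]
[[1,[-0.02,0.029,0.0],[0,0,0.0]],[1,[-0.04,0.057,0.0],[0,0,0.0]],[1,[-0.04,0.057,0.0],[0,0,0.0]],[1,[-0.04,0.057,0.0],[0,0,0.0]],[1,[-0.04,0.057,0.037],[0,0,0.0]],[1,[-0.04,0.057,0.075],[0,0,0.0]],[1,[-0.04,0.057,0.075],[0,0,0.0]]]
[ 573.28809359 -216.92770306  144.6         -57.7       ]
```

Call:
step_arm([
  [1,[0,0,-0.015],[0,0,0]],
  [1,[0,0,-0.05],[0,0,0]],
  [1,[0,0,-0.09],[0,0,0]],
  [1,[0,0,-0.12],[0,0,0]],
  [1,[0,0,-0.13],[0,0,0]],
  [1,[-0.02,0.029,-0.13],[0,0,0]],
  [1,[-0.05,0.071,-0.13],[0,0,0]],
  [1,[-0.079,0.114,-0.13],[0,0,0]],
])

```text
clock: 38.0
position: [576.9, -144.4, 218.7]
ee_rot: [0.96, 0.28, -0.001, -0.001]
force: [0.6, -1.4, -2.6]
width: 19.7
finger_force: 40.0
```

Call:
step_arm([
  [1,[-0.02,0.029,0],[0,0,0]],
  [1,[-0.036,0.052,0],[0,0,0]],
  [1,[-0.04,0.057,0],[0,0,0]],
  [1,[-0.04,0.057,0.01],[0,0,0]],
  [1,[-0.04,0.057,0.035],[0,0,0]],
  [1,[-0.04,0.057,0.06],[0,0,0]],
  [1,[-0.04,0.057,0.073],[0,0,0]],
  [1,[-0.04,0.057,0.075],[0,0,0]],
])

```text
clock: 38.8
position: [573.6, -211.9, 142.1]
ee_rot: [0.96, 0.279, -0.002, -0.001]
force: [0.1, -0.4, -2.6]
width: 19.4
finger_force: 40.0
```

Call:
step_arm([
  [1,[0,0,0],[0,0,0]],
  [1,[0,0,0],[0,0,0]],
])

```text
clock: 39.0
position: [575.0, -213.4, 145.3]
ee_rot: [0.96, 0.279, 0.001, 0.0]
force: [0.3, 0.2, -3.0]
width: 19.9
finger_force: 40.0
```

```bash
python3 - <<'E'
from m import *
S=cam('scene'); save(S,'hover.png',(280,170,400,300),4.5)
E
```

```text
(no output)
```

View pics/hover.png

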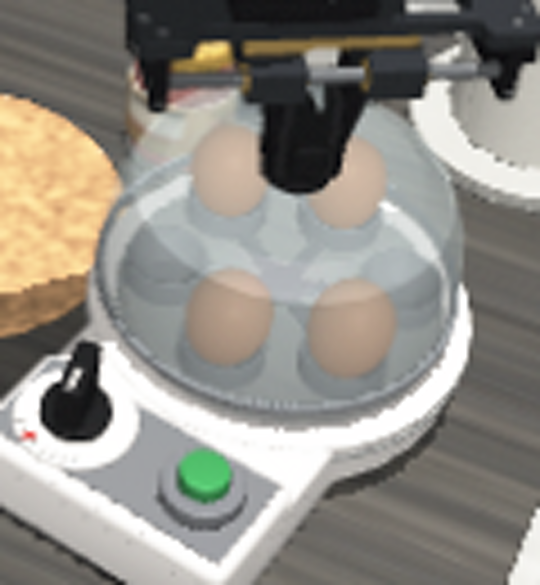

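The lid hovers over the cooker, shifted slightly back-left because two rows went over the 50 mm limit. Correct by about 3.5 mm in -y, then lower.

Call:
step_arm([
  [1,[-0.002,0.003,0],[0,0,0]],
  [1,[-0.002,0.003,0],[0,0,0]],
  [1,[-0.002,0.003,0.004],[0,0,0]],
  [1,[-0.002,0.003,0.007],[0,0,0]],
  [1,[-0.002,0.003,0.009],[0,0,0]],
  [1,[-0.002,0.003,0.011],[0,0,0]],
  [1,[-0.002,0.003,0.012],[0,0,0]],
  [1,[-0.002,0.003,0.012],[0,0,0]],
])

```text
clock: 39.85
position: [574.2, -217.3, 132.3]
ee_rot: [0.96, 0.278, -0.0, -0.0]
force: [-0.3, -0.9, -1.1]
width: 19.8
finger_force: 40.0
```

Call:
step_arm([
  [1,[0,0,0.001],[0,0,0]],
  [1,[0,0,0.002],[0,0,0]],
  [1,[0,0,0.003],[0,0,0]],
  [1,[0,0,0.003],[0,0,0]],
])

```text
clock: 40.25
position: [574.6, -217.5, 130.3]
ee_rot: [0.96, 0.278, 0.0, -0.0]
force: [-2.2, 0.3, 4.5]
width: 19.5
finger_force: 40.0
```

Call:
step_arm([
  [-0.6,[0,0,0],[0,0,0]],
  [-0.6,[0,0,0],[0,0,0]],
  [-0.6,[0,0,0],[0,0,0]],
  [-0.6,[0,0,0],[0,0,0]],
  [-0.6,[0,0,0],[0,0,0]],
  [-0.6,[0,0,-0.02],[0,0,0]],
  [-0.6,[0,0,-0.06],[0,0,0]],
  [-0.6,[0,0,-0.1],[0,0,0]],
], squeeze=20)

```text
clock: 41.05
position: [573.7, -217.2, 230.0]
ee_rot: [0.96, 0.278, -0.001, -0.0]
force: [0.3, 1.3, 0.3]
width: 68.2
finger_force: 0.0
```

Call:
step_arm([
  [-0.6,[0.035,-0.028,0],[0,0,-8]],
  [-0.6,[0.07,-0.056,0],[0,0,-16]],
  [-0.6,[0.105,-0.084,0],[0,0,-24]],
  [-0.6,[0.14,-0.112,0],[0,0,-32]],
  [-0.6,[0.15,-0.12,0],[0,0,-40]],
  [-0.6,[0.15,-0.12,0],[0,0,-40]],
  [-0.6,[0.15,-0.12,0],[0,0,-40]],
])

```text
clock: 41.75
position: [636.5, -37.2, 229.5]
ee_rot: [0.809, 0.588, -0.0, 0.0]
force: [-0.7, -0.0, 0.3]
width: 69.9
finger_force: 0.0
```

```bash
python3 - <<'E'
from lid import *
T=bar(159,573,-217); save(T,'seated.png',(290,130,395,262),4.5)
for ce,s in blobs(T,(50,120,60),(80,255,255)): print('green',ce,s[4],onz(T,ce,78))
z=T['depth']; pts=np.array([[*onz(T,(u,v),100)[:2]] for v in range(218,250) for u in range(310,340) if 86<dep(T,(u,v))[2]<110])
w,v=np.linalg.eigh(np.cov(pts.T)); print('dial',len(pts),pts.mean(0),cv2.minAreaRect(pts.astype(np.float32)),np.degrees(np.arctan2(v[1,1],v[0,1])),w)
from plan import *
print(pose(), apply([573.5,-217,129.6,-57.7],[([0,0,-.1],0),([.15,-.12,0],-40)]))
E
```

```text
bar 184 [ 576.4 -219.8] ((576.247314453125, -219.85595703125), (44.96355056762695, 21.081520080566406), 32.78596115112305) dir -147.38549780085765 h 158.5186999166093
green [123.8  59.8] 74 [880.7 317.   78. ]
green [353.  237.5] 74 [ 425.3 -233.2   78. ]
dial 98 [ 437.2 -160.1] ((437.0636901855469, -159.99354553222656), (34.3323860168457, 15.466107368469238), 7.0381669998168945) -172.3022171083383 [19.7 98.5]
[636.3 -38.2 229.6 -18. ] [636.2 -35.4 229.6 -17.7]
```

View pics/seated.png

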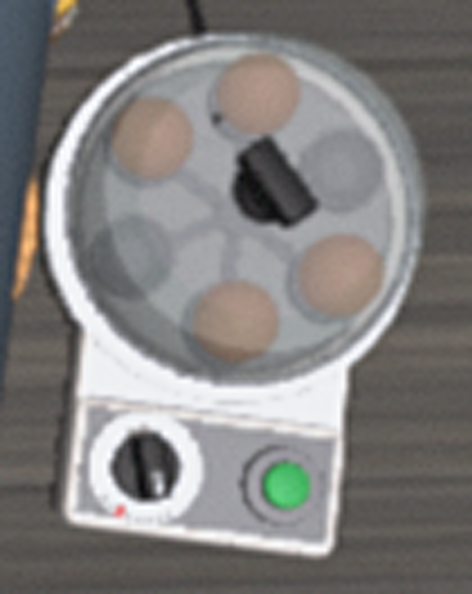

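The lid is back on, with its bar at about (276,182) in the crop, roughly 4 mm off centre. I'll check that it is level against the first depth image, and plan the dial approach at the same time.

```bash
cat > tilt.py <<'E'
from lid import *
def ring(P,c):
    for r0,r1 in((38,55),(55,72)):
        p=P.reshape(-1,3); d=p[:,:2]-c; r=np.hypot(*d.T); a=np.degrees(np.arctan2(d[:,1],d[:,0]))
        m=(r>r0)&(r<r1)&(p[:,2]>60)&(p[:,2]<130); q=p[m]
        A=np.c_[np.ones(m.sum()),d[m],r[m]**2]; s=np.linalg.lstsq(A,q[:,2],rcond=None)[0]
        k=abs(A@s-q[:,2])<4; s=np.linalg.lstsq(A[k],q[k,2],rcond=None)[0]; print(r0,k.sum(),'z0 %.1f tilt %.3f %.3f'%tuple(s[:3]))
P0=np.load('/tmp/P.npy'); ring(P0,np.array([572.9,-215.9]))
T=cam('top'); h,w=T['depth'].shape
P1=np.array([[dep(T,(u,v)) for u in range(290,400)] for v in range(120,225)]); 
ring(P1,np.array([576.4,-219.8]))
q=[dep(T,a)[2] for a in [(u,v) for v in range(165,185) for u in range(340,362)]]; print(np.mean([x for x in q if 150<x<170]), np.mean([x for x in P0[162:182,340:362,2].ravel() if 150<x<170]))
E
python3 tilt.py
```

```text
38 857 z0 124.6 tilt -0.002 -0.001
55 1158 z0 130.3 tilt 0.003 -0.007
38 849 z0 125.1 tilt 0.001 0.002
55 1134 z0 131.2 tilt 0.005 -0.005
158.2567938494255 157.87032643929385
```

The lid is level and at its original height, so it is seated. The dial reads about 0.31. Its bar lies at 7.3°, so it needs about 40° clockwise, with the tool ending at phi = -122°.

```bash
python3 - <<'E'
from plan import *
c=plan([(437.2,-160.1,200,-82.7,.1,4)],start=[636.3,-37,229.6,-17.8])
print(c)
E
```

```text
from [636.3 -37.  229.6 -17.8]
[[0.1,[-0.022,-0.019,0.004],[0,0,8.1]],[0.1,[-0.045,-0.038,0.007],[0,0,16.2]],[0.1,[-0.067,-0.057,0.011],[0,0,24.3]],[0.1,[-0.089,-0.076,0.015],[0,0,32.4]],[0.1,[-0.111,-0.095,0.018],[0,0,40.6]],[0.1,[-0.134,-0.114,0.022],[0,0,48.7]],[0.1,[-0.156,-0.133,0.026],[0,0,56.8]],[0.1,[-0.178,-0.152,0.03],[0,0,64.9]]]
[[0.1,[0,0,0.0],[0,0,0.0]],[0.1,[0,0,0.0],[0,0,0.0]],[0.1,[0,0,0.0],[0,0,0.0]],[0.1,[0,0,0.0],[0,0,0.0]]]
[ 437.16256802 -160.01334555  199.6         -82.7       ]
```

Call:
step_arm([
  [0.1,[-0.022,-0.019,0.004],[0,0,8.1]],
  [0.1,[-0.045,-0.038,0.007],[0,0,16.2]],
  [0.1,[-0.067,-0.057,0.011],[0,0,24.3]],
  [0.1,[-0.089,-0.076,0.015],[0,0,32.4]],
  [0.1,[-0.111,-0.095,0.018],[0,0,40.6]],
  [0.1,[-0.134,-0.114,0.022],[0,0,48.7]],
  [0.1,[-0.156,-0.133,0.026],[0,0,56.8]],
  [0.1,[-0.178,-0.152,0.03],[0,0,64.9]],
])

```text
clock: 42.65
position: [436.1, -161.4, 199.5]
ee_rot: [0.998, 0.059, 0.0, -0.0]
force: [-0.2, -0.5, -0.2]
width: 39.1
finger_force: 0.0
```

Call:
step_arm([
  [0.1,[0,0,0],[0,0,0]],
  [0.1,[0,0,0],[0,0,0]],
  [0.1,[0,0,0],[0,0,0]],
  [0.1,[0,0,0],[0,0,0]],
  [0.1,[0,0,0],[0,0,0]],
])

```text
clock: 43.15
position: [438.6, -159.0, 199.5]
ee_rot: [0.998, 0.065, 0.0, 0.0]
force: [-0.3, 0.3, 0.3]
width: 39.3
finger_force: 0.0
```

```bash
python3 - <<'E'
from plan import *
print(pose())
E
```

```text
[ 438.59269101 -159.01939422  199.51962189  -82.51014423]
```

Call:
step_arm([
  [0.1,[-0.001,0.001,0.04],[0,0,0]],
  [0.1,[-0.001,0.001,0.075],[0,0,0]],
  [0.1,[-0.001,0.001,0.095],[0,0,0]],
  [0.1,[-0.001,0.001,0.105],[0,0,0]],
  [0.1,[-0.001,0.001,0.11],[0,0,0]],
  [0.1,[-0.001,0.001,0.112],[0,0,0]],
  [0.1,[-0.001,0.001,0.112],[0,0,0]],
])

```text
clock: 43.85
position: [437.8, -160.5, 88.1]
ee_rot: [0.998, 0.065, 0.001, 0.0]
force: [0.7, 0.4, -0.2]
width: 39.1
finger_force: 0.0
```

Call:
step_arm([
  [1,[0,0,0],[0,0,0]],
  [1,[0,0,0],[0,0,0]],
  [1,[0,0,0],[0,0,0]],
  [1,[0,0,0],[0,0,0]],
  [1,[0,0,0],[0,0,0]],
  [1,[0,0,0],[0,0,0]],
])

```text
clock: 44.45
position: [437.3, -160.4, 87.7]
ee_rot: [0.998, 0.065, 0.0, -0.0]
force: [-0.8, -0.3, 2.7]
width: 13.7
finger_force: 20.0
```

Call:
step_arm([
  [1,[0,0,0],[0,0,6]],
  [1,[0,0,0],[0,0,13]],
  [1,[0,0,0],[0,0,20]],
  [1,[0,0,0],[0,0,27]],
  [1,[0,0,0],[0,0,34]],
  [1,[0,0,0],[0,0,39.5]],
  [1,[0,0,0],[0,0,39.5]],
  [1,[0,0,0],[0,0,39.5]],
])

```text
clock: 45.25
position: [437.5, -160.0, 87.7]
ee_rot: [0.961, -0.276, -0.0, -0.0]
force: [-0.6, 2.0, 4.6]
width: 13.6
finger_force: 20.0
```

```bash
python3 - <<'E'
from plan import *
print(pose())
E
```

```text
[ 437.47760863 -159.97316487   87.72203732 -122.0230275 ]
```

Call:
step_arm([
  [0.1,[0,0,0],[0,0,0]],
  [0.1,[0,0,0],[0,0,0]],
  [0.1,[0,0,0],[0,0,0]],
  [0.1,[0,0,0],[0,0,0]],
  [0.1,[0,0,0],[0,0,0]],
  [0.1,[0,0,-0.03],[0,0,0]],
  [0.1,[0,0,-0.07],[0,0,0]],
  [0.1,[0,0,-0.11],[0,0,0]],
])

```text
clock: 46.05
position: [436.5, -160.6, 198.4]
ee_rot: [0.961, -0.277, -0.001, 0.001]
force: [0.8, 0.0, 0.7]
width: 39.2
finger_force: 0.0
```

Call:
step_arm([
  [0.1,[-0.02,-0.032,0],[0,0,-8]],
  [0.1,[-0.042,-0.068,0],[0,0,-16]],
  [0.1,[-0.064,-0.104,0],[0,0,-24]],
  [0.1,[-0.086,-0.14,0],[0,0,-32]],
  [0.1,[-0.108,-0.176,0],[0,0,-40]],
  [0.1,[-0.108,-0.176,0],[0,0,-40]],
  [0.1,[-0.108,-0.176,0],[0,0,-40]],
])

```text
clock: 46.75
position: [438.9, 46.7, 197.4]
ee_rot: [0.998, 0.07, -0.0, 0.0]
force: [-0.1, -0.3, -0.1]
width: 39.1
finger_force: 0.0
```

```bash
python3 - <<'E'
from lid import *
from plan import pose
T=bar(159,576,-219)
for ce,s in blobs(T,(50,120,60),(80,255,255)): print('green',ce,s[4],onz(T,ce,78))
pts=np.array([[*onz(T,(u,v),100)[:2]] for v in range(218,250) for u in range(310,340) if 86<dep(T,(u,v))[2]<110])
w,v=np.linalg.eigh(np.cov(pts.T)); print('dial',len(pts),pts.mean(0),np.degrees(np.arctan2(v[1,1],v[0,1])),w)
save(T,'dial.png',(290,130,395,262),4.5); print(pose())
E
```

```text
bar 181 [ 576.3 -220. ] ((576.2833862304688, -219.90528869628906), (44.971431732177734, 21.15811538696289), 32.037105560302734) dir -147.64937279972267 h 158.60768782397963
green [124.1  59.9] 94 [880.4 316.2  78. ]
green [353.1 237.5] 75 [ 425.3 -233.4   78. ]
dial 97 [ 436.8 -160.1] 147.29390293958832 [ 18.1 106.5]
[438.9  45.5 197.5 -82.1]
```

View pics/dial.png

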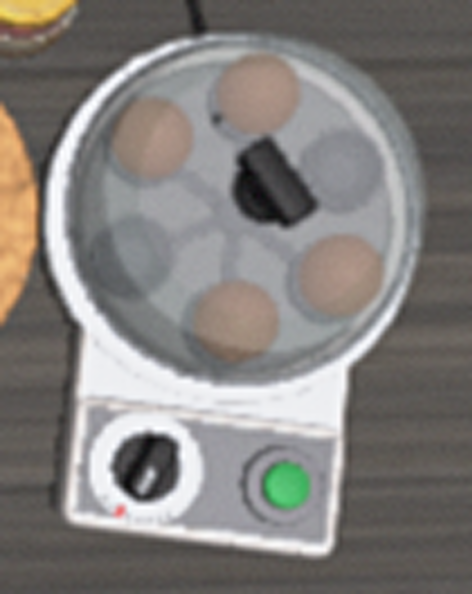

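The dial bar is at 147.3°, a value of about 1.01. The crop shows the pointer at (148,483) aimed at the red mark (120,511), with the lid unchanged. Next is the button.

```bash
python3 - <<'E'
from plan import *
c=plan([(425.3,-233.3,140,-82.1,1,2)],start=[438.9,46,197.5,-82.1])
print(c)
E
```

```text
from [438.9  46.  197.5 -82.1]
[[1,[-0.007,0.039,0.008],[0,0,0.0]],[1,[-0.015,0.079,0.016],[0,0,0.0]],[1,[-0.022,0.118,0.025],[0,0,0.0]],[1,[-0.03,0.157,0.033],[0,0,0.0]],[1,[-0.037,0.196,0.041],[0,0,0.0]],[1,[-0.044,0.236,0.049],[0,0,0.0]],[1,[-0.052,0.275,0.058],[0,0,0.0]],[1,[-0.052,0.275,0.058],[0,0,0.0]]]
[[1,[0,0,0.0],[0,0,0.0]]]
[ 425.19075807 -233.53721878  139.5         -82.1       ]
```

Call:
step_arm([
  [1,[-0.007,0.039,0.008],[0,0,0]],
  [1,[-0.015,0.079,0.016],[0,0,0]],
  [1,[-0.022,0.118,0.025],[0,0,0]],
  [1,[-0.03,0.157,0.033],[0,0,0]],
  [1,[-0.037,0.196,0.041],[0,0,0]],
  [1,[-0.044,0.236,0.049],[0,0,0]],
  [1,[-0.052,0.275,0.058],[0,0,0]],
  [1,[-0.052,0.275,0.058],[0,0,0]],
])

```text
clock: 47.6
position: [422.2, -241.6, 139.5]
ee_rot: [0.998, 0.062, -0.001, 0.002]
force: [-0.7, 0.6, -0.4]
width: 0.6
finger_force: 0.0
```

Call:
step_arm([
  [1,[0,0,0],[0,0,0]],
  [1,[0,0,0.02],[0,0,0]],
  [1,[0,0,0.04],[0,0,0]],
  [1,[0,0,0.05],[0,0,0]],
  [1,[0,0,0.055],[0,0,0]],
  [1,[0,0,0.055],[0,0,0]],
  [1,[0,0,0.055],[0,0,0]],
])

```text
clock: 48.3
position: [426.0, -233.5, 85.1]
ee_rot: [0.998, 0.069, 0.001, 0.0]
force: [0.1, -0.0, -0.7]
width: 0.4
finger_force: 0.0
```

At 85 mm, centred over the button. Pressing slowly.

Call:
step_arm([
  [1,[0,0,0.005],[0,0,0]],
  [1,[0,0,0.008],[0,0,0]],
  [1,[0,0,0.011],[0,0,0]],
  [1,[0,0,0.013],[0,0,0]],
  [1,[0,0,0.014],[0,0,0]],
  [1,[0,0,0.014],[0,0,0]],
  [1,[0,0,0.014],[0,0,0]],
])

```text
clock: 49.0
position: [426.2, -233.5, 72.1]
ee_rot: [0.998, 0.069, 0.001, -0.001]
force: [-2.4, 3.9, 20.7]
width: 0.4
finger_force: 10.3
```

Call:
step_arm([
  [1,[0,0,-0.02],[0,0,0]],
  [1,[0,0,-0.06],[0,0,0]],
  [1,[0,0,-0.1],[0,0,0]],
  [1,[0,0,-0.14],[0,0,0]],
  [1,[0,0,-0.14],[0,0,0]],
])

```text
clock: 49.5
position: [428.0, -235.4, 214.7]
ee_rot: [0.998, 0.069, 0.004, 0.001]
force: [0.9, -0.1, -0.6]
width: 0.6
finger_force: 0.0
```

Call:
step_arm([
  [1,[0.007,-0.039,0],[0,0,0]],
  [1,[0.015,-0.079,0],[0,0,0]],
  [1,[0.022,-0.118,0],[0,0,0]],
  [1,[0.03,-0.157,0],[0,0,0]],
  [1,[0.037,-0.196,0],[0,0,0]],
  [1,[0.044,-0.236,0],[0,0,0]],
  [1,[0.044,-0.236,0],[0,0,0]],
  [1,[0.044,-0.236,0],[0,0,0]],
])

```text
clock: 50.3
position: [435.9, 7.0, 209.9]
ee_rot: [0.998, 0.071, -0.001, 0.0]
force: [0.5, -0.2, -0.4]
width: 0.6
finger_force: 0.0
```

```bash
python3 - <<'E'
from lid import *
T=bar(159,576,-219)
for ce,s in blobs(T,(50,120,60),(80,255,255)): print('green',onz(T,ce,78),dep(T,ce))
pts=np.array([[*onz(T,(u,v),100)[:2]] for v in range(218,250) for u in range(310,340) if 86<dep(T,(u,v))[2]<110])
w,v=np.linalg.eigh(np.cov(pts.T)); print('dial',np.degrees(np.arctan2(v[1,1],v[0,1])))
for ce,s in blobs(T,(0,180,60),(3,255,255),40,(170,120,60),(180,255,255)): print('red',onz(T,ce,42))
s=observe(); print(s['clock'],s['position'],s['force'])
E
python3 tilt.py; grep -n x /dev/null; true
```

```text
bar 178 [ 576.4 -220.2] ((576.3251953125, -219.9768524169922), (44.96355056762695, 20.793893814086914), 32.78596115112305) dir -147.89897251167596 h 158.4514673166658
green [879.7 316.1  78. ] [838.4 289.2 179.6]
green [ 425.3 -233.2   78. ] [ 425.2 -232.5   81.4]
dial 145.93083783254426
red [633.4 155.3  42. ]
50.35 [436.    5.9 210. ] [-0.9 -0.4  0.1]
38 857 z0 124.6 tilt -0.002 -0.001
55 1158 z0 130.3 tilt 0.003 -0.007
38 852 z0 124.2 tilt 0.003 0.003
55 1128 z0 130.9 tilt 0.002 -0.005
157.80244532697455 157.87032643929385
```

Lid seated and level, dial about 1.0, button out. Handing in.

```bash
python3 -c "
from plant import *
print(close_job())"
```

```text
the job is handed in; nothing more can be done
None
```

The job is handed in, but the verdict was not shown: by my last checks the four brown eggs are in the cooker, both red eggs are in the tray, the lid is level and seated about 4 mm off centre, the dial is at about 1.0, and the button was pressed fully down and released.

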